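# Count out refill tablets for three empty spray bottles

## Robot

A 6-joint arm with a two-finger parallel gripper is mounted at the origin on the work surface. World frame = base frame: x ahead of the robot, y to its left, z up, the work surface at z = 0. Lengths are in m, angles in rad, forces in N, time in s.
With the tool pointing down it reaches from about 0.375 to 0.9 m from the base axis. Payload 3.1 kg.
Tool frame: the origin (TCP) lies midway between the tips of the shut fingers; the grasp point (between the pads) lies 19 mm behind it (manip.hold_point_z is the distance from the TCP to the grasp point, in m); x points along the fingers, y is the direction in which the jaws open and shut, and the axes are right-handed (so a half turn about x gives the same grasp; the last joint's range is limited). The gripper opens to 85 mm and grips with 20 to 120 N. Pads are 22 mm wide; open, the fingers measure 114 mm over their backs; the gripper's body (76 mm by 85 mm) begins 54 mm behind the grasp point. The pads swing forward as they close: fully open they stand 13 mm farther back than shut.
Start: joints at [-1.52, 0.527, 1.433, -0, 1.181, -0.178], TCP at [0.142, -0.609, 0.231] pointing down, gripper open.
Joint ranges: [-3.08, 3.08], [-0.75, 2.2], [0.22, 2.44], [-1.43, 4.57], [0, 2.65], [-2.85, 2.85]. Speed limits (rad/s): [2.79, 2.79, 3.14, 3.14, 3.14, 3.14].

## Interface

Orientations are given as a unit quaternion [x, y, z, w].
In Python, from station import manip, snapshot gives the robot as it stands.
- The arm moves only by the tool play_rows, never from a script. Its argument "series" is a list of rows, each a list of 4 numbers: the shift along the tool's x, y, z in m, then the turn about the tool's x in degrees. In form: [[tx, ty, tz, spin], ...]. A call has 1 to 20 rows; each row is the pose to reach, as a shift and turn from the pose measured when the call began, along the tool's axes at that moment; what a row does not reach only later rows make up. A row lasts 1/10 s, in which the tool goes at most 50 mm and 8.59 degrees, less where a joint would pass 70% of its speed; a pose out of reach is approached as far as the arm can. A call with a gripper value outside its range is refused whole. "claw" is the opening in per cent of the stroke, from 0 (shut) to 100 (fully open), set as the call begins (left out, the last holds). The fingers move at their own pace and stop on an object; "force" is the grip in N (left out, the last holds). Time passes only in rows, so rows that repeat a pose let the fingers close. It gives the time, the measured TCP pose, the force and the opening at its end, in the units of the state.
- manip.sense(): the state, without advancing time (a new reading comes with each control period).
- snapshot(name): name is "scene" or "side" or "wrist"; returns a dict with "image" (384x512x3 uint8, blue, green, red), "depth" (384x512 float32, m along the optical axis (not along the pixel's ray), 0 where there is no reading), "fov_y" (degrees; the focal length in pixels is half the picture's height over the tangent of half this angle, whatever the lens; pixels are square), "cx", "cy" (the principal point, pixels), "R" (3x3) and "t" (3): a world point X has camera coordinates R X + t. Camera axes: x right, y down, z forward; pixel columns grow to the right and rows downward; lengths in m; the calibration is good to about 2 mm. The wrist camera is an equidistant fisheye: a pixel r from the principal point sees the ray r / f radians off the axis. A picture is of the moment at which its call begins.
- manip.sign_off(): hands the job in, once; it reports no verdict.
The state is a dict: "t": time; "q": joint angles; "qd": joint speeds; "tau": joint torques, N m; "tcp_pos": TCP position; "tool_rot": TCP orientation; "force": force on the tool from outside, world axes, zero at the start; "ft_torque": the same for the moment, N m; "finger_gap": opening from 0.0 (shut) to 1.0 (fully open).
Only numpy, scipy, OpenCV 4.12 (cv2) and the standard library are available. Lean on these libraries where they do the work, as an engineer would, in place of code of your own. Each camera call takes 0.05 s, during which the arm holds its last target.

## Task

Three empty spray bottles each need one refill tablet. Sweep any three of the four green tablets, one by one or together, along the counting tray into its blue trough without lifting them, press the orange lid fully shut, then put the spare tablet back in the green tub. With the lid still shut, lift the trough by its steel bar so that the three counted tablets pour into the yellow cup, and lower it back down; do not bump the white pipe above the tray hard, and leave the cup, the tub and everything else standing where they are.

Things in the scene. Friction and masses are not known exactly. Their poses are not given: they have to be found in the camera images.
- tray: Counting tray, fixed, yawed up to 0.2 rad. Origin on the work surface; x away from the robot, y left. Grey platform, top at z 108 mm, x -40 (open near edge) to +100, y -100 to +100 mm; white rims 10 mm high at back and sides. Along the near edge lies the blue trough: inside x -89 to -45, y -120 (open mouth) to +100 mm, floor at z 72 mm, walls level with the platform.
- trough (a joint): Tipping angle of the blue trough (rad): 0 level on a stop, grows as its bar end (+y of the tray) is lifted, up to 1.0. It turns about a line along the tray x through the lip of its mouth (mouth) and falls back by its own weight (0.3 kg with lid). Tablets start to slide out, down into the cup, at about 0.5 to 0.8 rad.
- mouth (a point): Middle of the lip of the trough mouth, at floor level: the pivot of the trough. Axes as the trough (those of the tray when level).
- trough_bar (a point): Centre of the steel lifting bar at the +y end of the trough: round, 12 mm thick, 62 mm long (50 mm free between the arms that hold its ends), along the tray x, 38 mm clear of the trough end wall, 272 mm from the mouth line in y, 28 mm above the trough floor. It can turn between fingers that pinch it across the tray y.
- lid (a joint): Angle of the orange trough lid (rad): 0 shut (flat on the trough), grows as it opens towards the robot; starts at 1.85 to 2.25, leaning back to the robot. Stiff hinge (0.3 N m): it stays where it is left, takes about 6 N at its free edge all the way home, then meets a hard stop.
- lid_hinge (a point): Middle of the lid hinge line, on the near (-x) upper edge of the trough at tray x = -92, z = 108 mm. The lid is a flat plate 58 mm from hinge to free edge, 222 mm long along the tray y, 4 mm thick.
- lid_edge (a point): Middle of the free edge of the lid, on its outer face (up when shut).
- pipe: White plastic waste pipe loop, fixed, 36 mm thick. Its crossbar runs along y over the back of the tray, y -140 to +140 mm, axis at z 190 mm (64 mm clear over the platform); at both ends it turns back to +x for 90 mm, then down. Origin on the work surface below the middle of the crossbar. Behind the tablets only a leaning gripper fits, fingers pointing down and away from the robot.
- tab0: Green refill tablet: a disc 28 mm across, 12 mm thick, 11 to 21 g; origin in the centre of its underside, z up. Starts flat on the platform, near or under the pipe. All four are alike and any three may be counted.
- tab1: Green refill tablet: a disc 28 mm across, 12 mm thick, 11 to 21 g; origin in the centre of its underside, z up. Starts flat on the platform, near or under the pipe. All four are alike and any three may be counted.
- tab2: Green refill tablet: a disc 28 mm across, 12 mm thick, 11 to 21 g; origin in the centre of its underside, z up. Starts flat on the platform, near or under the pipe. All four are alike and any three may be counted.
- tab3: Green refill tablet: a disc 28 mm across, 12 mm thick, 11 to 21 g; origin in the centre of its underside, z up. Starts flat on the platform, near or under the pipe. All four are alike and any three may be counted.
- cup: Yellow open cup, loose, 120 g, mouth 90 mm across, 56 mm high, wall 3 mm, floor 4 mm; stands under the trough mouth. Origin in the centre of its underside.
- tub: Green glass stock tub, loose, 350 g, mouth 112 mm across (foot 100 mm), 75 mm high, wall 4 mm, floor 5 mm, empty; stands to the left of the tray. Origin in the centre of its underside.
- spray_lime: Lime empty spray bottle, 68 mm across, 221 mm high, origin under its centre. Bystander.
- spray_white: White empty spray bottle, the same. Bystander.
- spray_blue: Blue empty spray bottle, the same. Bystander.
- pipe_key: Chrome T-shaped pipe key lying on the mat, 155 mm long, 94 mm across, 15 mm high, origin under its shank. Bystander.
- grout_brush: Orange grout brush on its bristles, 130 x 30 x 38 mm, origin under its middle. Bystander.

How it is judged:
By the outcome, as a careful person would: the job done as asked, in the order asked, and still so for the second after the job is handed in, with the robot touching nothing.
It also fails if it takes over 72 s, if anything falls off the work surface, if the arm or the gripper's body presses on something with over 40 N, if the wrist force passes 120 N, or if a joint passes its speed limit or range.

## Working session

There is one attempt and no reset: what is moved stays moved. The work goes in short steps, Python scripts to look and compute and a tool call to move; the robot and the scene stay as the last step left them, time stands still between calls to the robot, and variables do not carry over. Pictures are saved under pics/ and viewed, and the job is handed in when it is done.

Besides the shell and the picture viewer there is one more tool, called after "Emit:" as name(argument=value, ...) on one line, values as JSON. play_rows: Moves the arm, as the interface text tells. Its arguments: {"type":"object","properties":{"series":{"type":"array","items":{"type":"array","items":{"type":"number"}}},"claw":{"type":"number"},"force":{"type":"number"}},"required":["series"]}

```bash
ls; mkdir -p pics
cat > h.py <<'E'
import numpy as np, cv2
from station import manip, snapshot
from scipy.spatial.transform import Rotation as Ro
def snap(n,fn):
    s=snapshot(n); cv2.imwrite('pics/'+fn+'.png',s['image']); np.savez('pics/'+fn+'.npz',**s); return s
def load(fn): return dict(np.load('pics/'+fn+'.npz'))
def f(s): return s['image'].shape[0]/2/np.tan(np.radians(float(s['fov_y']))/2)
def cloud(s):
    h,w=s['depth'].shape; F=f(s); v,u=np.mgrid[:h,:w]; d=s['depth']
    P=np.stack([(u-s['cx'])/F*d,(v-s['cy'])/F*d,d],-1)
    return (P-s['t'])@s['R']
def ray(s,u,v,z):
    F=f(s); d=np.array([(u-s['cx'])/F,(v-s['cy'])/F,1])@s['R']; o=-s['R'].T@s['t']
    return o+d*(z-o[2])/d[2]
def proj(s,X):
    c=s['R']@np.asarray(X)+s['t']; return c[:2]/c[2]*f(s)+[s['cx'],s['cy']]
E
python3 - <<'E'
from h import *
for n in ['scene','side','wrist']:
    s=snap(n,n+'0'); print(n,s['fov_y'],s['cx'],s['cy'],(-s['R'].T@s['t']).round(3),s['R'].round(2).tolist())
print(manip.sense()); print([a for a in dir(manip) if a[0]!='_'], manip.hold_point_z)
E
```

```text
pics
scene 56.163209649753774 258.3657824177747 191.9744472610475 [ 0.898 -0.645  1.161] [[0.87, 0.49, -0.02], [0.38, -0.71, -0.59], [-0.3, 0.51, -0.8]]
side 51.05490562507886 248.11590609817574 192.2025636743973 [ 0.411 -0.723  0.948] [[0.99, -0.13, 0.01], [-0.1, -0.77, -0.64], [0.09, 0.63, -0.77]]
wrist 65.70646984690485 252.22885785997687 192.56044668073582 [ 0.215 -0.59   0.373] [[0.23, -0.97, -0.0], [-0.93, -0.22, 0.29], [-0.29, -0.06, -0.96]]
{'t': 0.15, 'q': array([-1.52049576e+00,  5.28302009e-01,  1.43360556e+00, -2.31173314e-05,
        1.18135981e+00, -1.78508731e-01]), 'qd': array([-1.47234317e-03, -1.91034678e-03, -2.87430079e-03, -1.66451193e-03,
       -3.32308579e-05, -6.44928455e-04]), 'tau': array([ 6.90081106e-04, -4.42744088e+01, -1.78275740e+01, -2.46999462e-04,
        5.62566143e-03, -1.78651061e-05]), 'tcp_pos': array([ 0.1417509 , -0.60816133,  0.23052882]), 'tool_rot': array([ 0.70251416,  0.08131438, -0.70245338,  0.08013164]), 'force': array([-0.64294059,  0.25491344, -0.50114108]), 'ft_torque': array([0.01965864, 0.01675754, 0.00169399]), 'finger_gap': 1.0004865744360842}
['PlanningError', 'hold_point_z', 'sense', 'sign_off'] 0.0187
```

View pics/scene0.png

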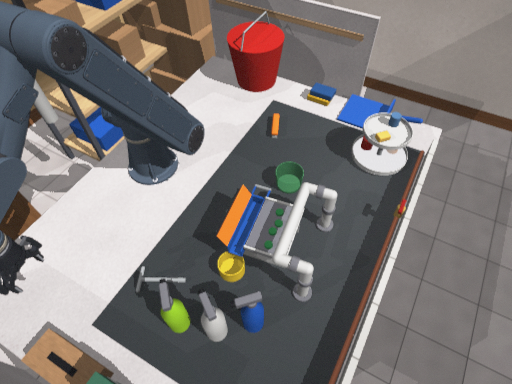

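View pics/side0.png

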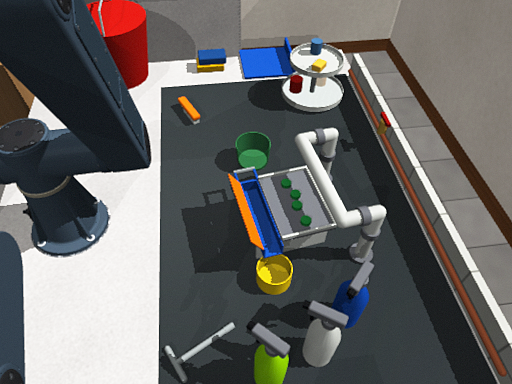

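View pics/wrist0.png

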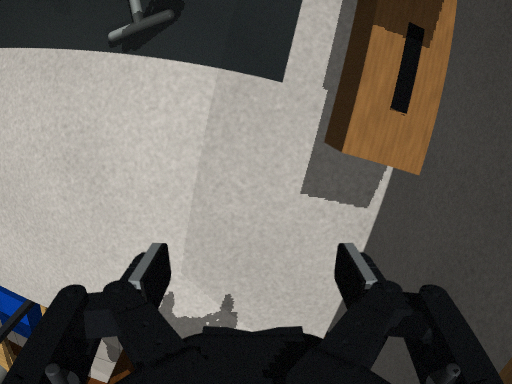

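```bash
python3 - <<'E'
from h import *
print(Ro.from_quat(manip.sense()['tool_rot']).as_matrix().round(4))
for n in ['scene0','side0']:
    s=load(n); C=cloud(s); hsv=cv2.cvtColor(s['image'],cv2.COLOR_BGR2HSV); H,S,V=hsv[...,0].astype(int),hsv[...,1],hsv[...,2]
    print(n)
    def comp(m,name,mn=8):
        k,l,st,c=cv2.connectedComponentsWithStats(m.astype(np.uint8))
        for i in range(1,k):
            if st[i,4]>=mn:
                p=C[l==i]; p=p[np.isfinite(p).all(1)&(s['depth'][l==i]>0)]
                if len(p)<5 or p[:,2].max()<-.05 or abs(np.median(p[:,1]))>.5: continue
                print(name,st[i].tolist(),c[i].round(1),'med',np.median(p,0).round(3),'min',np.percentile(p,3,0).round(3),'max',np.percentile(p,97,0).round(3))
    comp((H>45)&(H<85)&(S>110)&(V>40),'green')
    comp((H>20)&(H<33)&(S>150)&(V>80),'yellow',60)
    comp((H>8)&(H<17)&(S>170)&(V>120),'orange',60)
    comp((H>105)&(H<125)&(S>150)&(V>60),'blue',60)
E
python3 - <<'E'
import cv2
a=cv2.imread('pics/scene0.png')[150:320,190:360]; b=cv2.imread('pics/side0.png')[120:310,190:400]
cv2.imwrite('pics/z0.png',cv2.resize(a,None,fx=4,fy=4,interpolation=2)[:600]); cv2.imwrite('pics/z1.png',cv2.resize(b,None,fx=3,fy=3,interpolation=2))
E
```

```text
[[-1.000e-04  2.268e-01 -9.739e-01]
 [ 1.700e-03 -9.739e-01 -2.268e-01]
 [-1.000e+00 -1.700e-03 -3.000e-04]]
scene0
green [276, 163, 26, 30, 397] [286.4 179.7] med [0.545 0.163 0.04 ] min [0.5   0.135 0.004] max [0.6   0.23  0.076]
green [276, 209, 7, 7, 43] [279.  211.9] med [ 0.613 -0.023  0.121] min [ 0.601 -0.033  0.11 ] max [ 0.623 -0.012  0.124]
green [275, 220, 7, 7, 43] [278.1 222.9] med [ 0.63  -0.065  0.12 ] min [ 0.618 -0.073  0.113] max [ 0.64  -0.053  0.125]
green [269, 227, 8, 8, 47] [272.2 230.7] med [ 0.627 -0.102  0.12 ] min [ 0.616 -0.111  0.112] max [ 0.637 -0.088  0.124]
green [265, 241, 7, 8, 48] [268.  244.2] med [ 0.639 -0.152  0.121] min [ 0.627 -0.162  0.112] max [ 0.648 -0.141  0.124]
yellow [217, 252, 28, 30, 639] [230.7 266.6] med [ 0.54 -0.24  0.01] min [ 0.502 -0.284  0.001] max [ 0.588 -0.201  0.057]
orange [271, 114, 9, 21, 133] [275.1 124. ] med [0.359 0.436 0.039] min [0.328 0.386 0.031] max [0.387 0.499 0.044]
orange [217, 185, 34, 61, 762] [233.7 215. ] med [ 0.487 -0.116  0.136] min [ 0.464 -0.215  0.112] max [ 0.511 -0.008  0.158]
blue [227, 187,
[... 758 characters left out ...]
19.2  64.3] med [0.813 0.44  0.172] min [0.793 0.423 0.157] max [0.834 0.467 0.176]
yellow [256, 254, 37, 41, 1197] [273.9 273.9] med [ 0.547 -0.237  0.014] min [ 0.504 -0.29   0.001] max [ 0.587 -0.204  0.056]
orange [178, 96, 22, 24, 99] [188.6 108.8] med [0.356 0.43  0.034] min [ 0.321  0.381 -0.001] max [0.39  0.548 0.038]
orange [228, 174, 35, 76, 523] [245.3 212.7] med [ 0.487 -0.128  0.139] min [ 0.462 -0.22   0.112] max [ 0.51  -0.011  0.157]
blue [240, 169, 44, 89, 1432] [262.2 217.9] med [ 0.536 -0.109  0.073] min [ 0.502 -0.214  0.068] max [0.566 0.012 0.108]
blue [333, 280, 36, 49, 802] [351.7 302.8] med [ 0.691 -0.388  0.124] min [ 0.666 -0.399  0.017] max [ 0.72  -0.345  0.16 ]
```

View pics/z0.png

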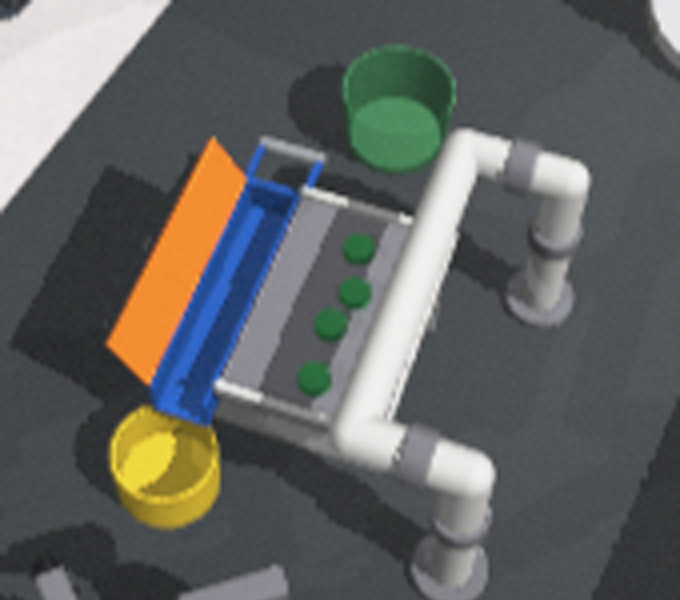

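View pics/z1.png

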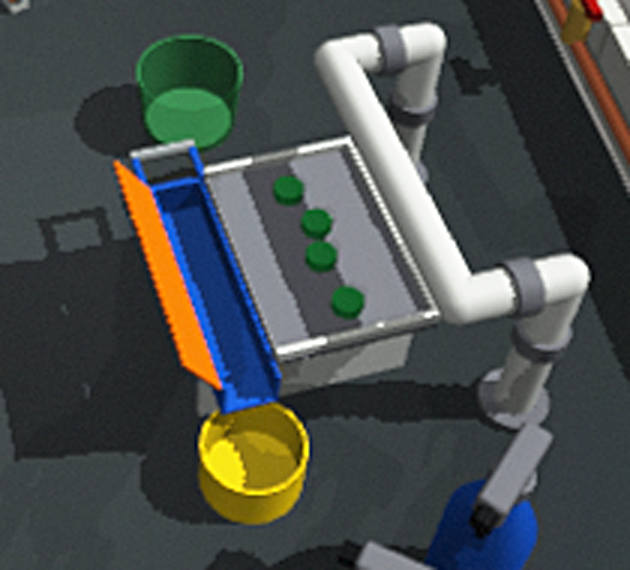

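Run:
```python
from h import *
P=[];Q=[];B=[];PW=[];L=[];SB=[]
for n in ['scene0','side0']:
    s=load(n); C=cloud(s); hsv=cv2.cvtColor(s['image'],cv2.COLOR_BGR2HSV); H,S,V=hsv[...,0].astype(int),hsv[...,1],hsv[...,2]
    box=(C[...,0]>.42)&(C[...,0]<.85)&(C[...,1]>-.35)&(C[...,1]<.2)&(s['depth']>0)
    P.append(C[box&(S<60)&(abs(C[...,2]-.108)<.004)&(C[...,0]<.72)])
    PW.append(C[box&(S<50)&(V>120)&(C[...,2]>.17)&(C[...,2]<.23)])
    B.append(C[box&(H>105)&(H<125)&(S>150)&(V>50)])
    L.append(C[box&(H>8)&(H<17)&(S>170)&(C[...,2]>.08)])
    SB.append(C[box&(S<60)&(C[...,1]>0.02)&(C[...,2]>.08)&(C[...,2]<.13)&(C[...,0]<.58)])
    # tablets rays
    m=((H>45)&(H<85)&(S>110)&(V>40)&(C[...,2]>.117)&(C[...,1]<.05)).astype(np.uint8)
    k,l,st,c=cv2.connectedComponentsWithStats(m)
    for i in range(1,k):
        if st[i,4]>15:
            r,_,=cv2.minEnclosingCircle(np.argwhere(l==i)[:,::-1].astype(np.float32)); print(n,st[i,4],'top c',ray(s,*c[i],.12).round(4))
for nm,X in [('plat',P),('pipe',PW),('blue',B),('lid',L),('bar',SB)]:
    X=np.vstack(X); print(nm,len(X),'min',np.percentile(X,2,0).round(3),'max',np.percentile(X,98,0).round(3))
X=np.vstack(P)[:,:2].astype(np.float32); r=cv2.minAreaRect(X); print('plat rect',r,cv2.boxPoints(r).round(3).tolist())
X=np.vstack(PW); 
# crossbar: top points z>.2
T=X[X[:,2]>.2]; print(len(T)); h=T[abs(T[:,1]+.08)<.12]; c=np.polyfit(h[:,1],h[:,0],1); print('pipe x=',c,'resid',np.std(h[:,0]-np.polyval(c,h[:,1])))
X=np.vstack(B); F=X[abs(X[:,2]-.072)<.005]; r=cv2.minAreaRect(F[:,:2].astype(np.float32)); print('floor',r,cv2.boxPoints(r).round(3).tolist())
W=X[X[:,2]>.104]; print('blue top',len(W))
for p in W[::6]: print(p.round(3),end=' ')
X=np.vstack(L); n=np.linalg.svd(X-X.mean(0))[2][2]; print('\nlid n',n,X.mean(0))
X=np.vstack(SB); print('bar',len(X)); print(X[::4].round(3).tolist())
```

```text
scene0 35 top c [ 0.6117 -0.0215  0.12  ]
scene0 36 top c [ 0.6286 -0.0634  0.12  ]
scene0 38 top c [ 0.6265 -0.0993  0.12  ]
scene0 43 top c [ 0.638 -0.151  0.12 ]
side0 59 top c [ 0.6125 -0.0257  0.12  ]
side0 62 top c [ 0.6293 -0.0677  0.12  ]
side0 67 top c [ 0.6259 -0.1043  0.12  ]
side0 72 top c [ 0.6375 -0.1554  0.12  ]
plat 4025 min [ 0.545 -0.187  0.105] max [0.697 0.021 0.111]
pipe 3662 min [ 0.658 -0.231  0.185] max [0.799 0.076 0.215]
blue 2492 min [ 0.492 -0.341  0.067] max [0.681 0.034 0.123]
lid 1272 min [ 0.461 -0.219  0.112] max [ 0.513 -0.007  0.158]
bar 125 min [0.476 0.043 0.097] max [0.535 0.063 0.112]
plat rect ((0.6133671402931213, -0.056486815214157104), (0.18076924979686737, 0.29842230677604675), 21.05192756652832) [[0.4749999940395355, 0.05000000074505806], [0.5830000042915344, -0.2280000001192093], [0.7509999871253967, -0.16300000250339508], [0.6439999938011169, 0.11500000208616257]]
3017
pipe x= [-0.22881703  0.66877013] resid 0.020103342284303768
floor ((0.5560402274131775, -0.1801762580871582), (0.09204334020614624, 0.39602431654930115), 20.8654670715332
[... 1731 characters left out ...]
.475, 0.051, 0.101], [0.491, 0.052, 0.111], [0.488, 0.051, 0.104], [0.503, 0.054, 0.11], [0.489, 0.049, 0.1], [0.505, 0.051, 0.108], [0.518, 0.057, 0.109], [0.503, 0.054, 0.097], [0.519, 0.056, 0.105], [0.532, 0.061, 0.107], [0.524, 0.053, 0.106], [0.535, 0.064, 0.099], [0.53, 0.057, 0.104], [0.515, 0.053, 0.106], [0.527, 0.053, 0.106], [0.504, 0.051, 0.106], [0.515, 0.052, 0.104], [0.526, 0.05, 0.104], [0.489, 0.05, 0.105], [0.501, 0.05, 0.103], [0.512, 0.047, 0.105], [0.523, 0.048, 0.102], [0.48, 0.048, 0.104], [0.492, 0.046, 0.105], [0.503, 0.044, 0.106], [0.515, 0.049, 0.099], [0.527, 0.051, 0.095], [0.491, 0.043, 0.103], [0.503, 0.045, 0.1], [0.486, 0.046, 0.097], [0.497, 0.044, 0.097]]
```

```bash
cat > fit.py <<'E'
from h import *
from scipy.optimize import least_squares
W={}
for n in ['scene0','side0']:
    s=load(n); C=cloud(s); hsv=cv2.cvtColor(s['image'],cv2.COLOR_BGR2HSV); H,S,V=hsv[...,0].astype(int),hsv[...,1],hsv[...,2]
    box=(C[...,0]>.42)&(C[...,0]<.65)&(C[...,1]>-.30)&(C[...,1]<.12)&(s['depth']>0)
    X=C[box&(H>105)&(H<125)&(S>150)&(V>50)&(C[...,2]>.104)&(C[...,1]<-.01)]
    mid=.523-.144*(X[:,1]+.08)
    # two lines
    far=X[:,0]>mid
    g=lambda p:np.where(far,(X[:,0]-p[0])*np.cos(p[2])+X[:,1]*np.sin(p[2])+.043,(X[:,0]-p[0])*np.cos(p[2])+X[:,1]*np.sin(p[2])+.0905)
    r=least_squares(g,[.59,0,.145],loss='soft_l1',f_scale=.002); x0,_,ps=r.x
    print(n,'x0 at y=0',x0,'yaw',ps,'resid far/near',g(r.x)[far].mean().round(4),g(r.x)[~far].mean().round(4))
    R=np.array([[np.cos(ps),np.sin(ps)],[-np.sin(ps),np.cos(ps)]])
    T=C.copy(); T[...,:2]=(C[...,:2]-[x0,0])@R.T
    def q(m,nm): 
        p=T[m&(s['depth']>0)]; print(nm,len(p),np.percentile(p,[1,10,50,90,99],axis=0).round(4).tolist() if len(p) else '')
    z=T[...,2];tx=T[...,0];ty=T[...,1]
    q((S<60)&(z>.085)&(z<.115)&(tx>-.1)&(tx<-.04)&(ty>.05)&(ty<.2),'bar')
    q((S<60)&(V>130)&(z>.113)&(z<.123)&(tx>-.03)&(tx<.06)&(ty<.15)&(ty>0),'rim+')
    q((S<60)&(V>130)&(z>.113)&(z<.123)&(tx>-.03)&(tx<.06)&(ty<-.15)&(ty>-.3),'rim-')
    q((H>105)&(H<125)&(S>150)&(z>.104)&(tx>-.085)&(tx<-.05)&(ty<.15)&(ty>-.0),'endwall')
    q((S<60)&(z>.206)&(z<.23)&(ty>-.15)&(ty<.0),'pipetop')
    q((H>8)&(H<17)&(S>170)&(z>.08)&(abs(ty+.1)<.2)&(tx<0),'lid')
E
python3 fit.py
```

```text
scene0 x0 at y=0 0.5815776532637981 yaw 0.1449912422118693 resid far/near -0.001 0.001
bar 46 [[-0.0981, 0.0581, 0.0983], [-0.0901, 0.0606, 0.1019], [-0.0694, 0.0644, 0.1063], [-0.0476, 0.0673, 0.1109], [-0.0425, 0.0716, 0.1121]]
rim+ 45 [[-0.0295, 0.002, 0.1134], [-0.0235, 0.0135, 0.114], [0.0047, 0.0157, 0.1178], [0.0531, 0.0184, 0.1218], [0.0586, 0.0219, 0.1228]]
rim- 41 [[-0.0289, -0.1924, 0.1145], [-0.0233, -0.1911, 0.1157], [0.0048, -0.1894, 0.1188], [0.0546, -0.186, 0.1207], [0.0587, -0.1697, 0.1225]]
endwall 19 [[-0.0828, 0.0139, 0.1044], [-0.0789, 0.0148, 0.1058], [-0.0669, 0.0169, 0.1075], [-0.0547, 0.0224, 0.1108], [-0.0518, 0.0237, 0.112]]
pipetop 236 [[0.0782, -0.1468, 0.206], [0.0824, -0.136, 0.2065], [0.0907, -0.078, 0.2082], [0.0989, -0.0187, 0.2102], [0.1023, -0.0028, 0.2123]]
lid 753 [[-0.1258, -0.2037, 0.1103], [-0.1221, -0.1873, 0.1159], [-0.1099, -0.1015, 0.1363], [-0.0973, -0.0091, 0.1555], [-0.0944, 0.0131, 0.1599]]
side0 x0 at y=0 0.5816276538481541 yaw 0.14662875117452231 resid far/near -0.0006 0.0005
bar 73 [[-0.0969, 0.0538, 0.0961], [-0.088, 0.0561, 0.0985], [-0.0676, 0.059, 0.1034], [-0.0474, 0.0634, 0.1062], [-0.041, 0.0668, 0.1077]]
rim+ 52 [[-0.0285, 0.0088, 0.1139], [-0.0226, 0.0101, 0.1157], [0.011, 0.0129, 0.1176], [0.0523, 0.0164, 0.1196], [0.0583, 0.0181, 0.1212]]
rim- 70 [[-0.0292, -0.1975, 0.1156], [-0.0234, -0.1952, 0.1163], [0.0076, -0.1926, 0.1177], [0.0494, -0.1906, 0.1195], [0.0577, -0.1891, 0.1209]]
endwall 29 [[-0.0836, 0.0077, 0.1041], [-0.0808, 0.0089, 0.1043], [-0.0666, 0.0114, 0.1065], [-0.0554, 0.0173, 0.1089], [-0.0525, 0.0179, 0.1107]]
pipetop 254 [[0.0781, -0.1484, 0.206], [0.0829, -0.1354, 0.2063], [0.0897, -0.08, 0.2073], [0.0971, -0.015, 0.2092], [0.0996, -0.002, 0.2103]]
lid 519 [[-0.1259, -0.2096, 0.1118], [-0.1242, -0.1927, 0.1187], [-0.1118, -0.1143, 0.1397], [-0.0988, -0.0194, 0.1557], [-0.095, 0.0091, 0.1578]]
```

```bash
cat >> h.py <<'E'
O=np.array([.5945,-.0876]); PSI=.146
ex=np.array([np.cos(PSI),np.sin(PSI)]); ey=np.array([-np.sin(PSI),np.cos(PSI)])
def w(tx,ty): return O+tx*ex+ty*ey
def tr(p): d=np.asarray(p)[:2]-O; return np.array([d@ex,d@ey])
def st():
    s=manip.sense(); R=Ro.from_quat(s['tool_rot']).as_matrix()
    yaw=np.degrees(np.arctan2(R[1,1],R[0,1]))-np.degrees(PSI)
    print('t',round(s['t'],2),'tcp tray',tr(s['tcp_pos']).round(4),'z',s['tcp_pos'][2].round(4),'jaw yaw rel tray',yaw.round(2),'F',s['force'].round(1),'gap',round(s['finger_gap'],3),'q',s['q'].round(2)); return s
def plan(*T):
    s=manip.sense(); R=Ro.from_quat(s['tool_rot']).as_matrix()
    for tx,ty,z,yaw in T:
        d=R.T@(np.r_[w(tx,ty),z]-s['tcp_pos']); cy=np.degrees(np.arctan2(R[1,1],R[0,1])-PSI)
        sp=(cy-yaw+180)%360-180
        print((tx,ty,z,yaw),'->',d.round(4).tolist(),round(sp,2))
E
python3 - <<'E'
from h import *
st(); plan((.013,-.0187,.36,0),(.013,-.0187,.28,0))
E
```

```text
t 0.15 tcp tray [-0.5237 -0.4492] z 0.2305 jaw yaw rel tray -85.25 F [-0.6  0.3 -0.5] gap 1.0 q [-1.52  0.53  1.43 -0.    1.18 -0.18]
(0.013, -0.0187, 0.36, 0) -> [-0.1287, -0.3848, -0.5705] -85.25
(0.013, -0.0187, 0.28, 0) -> [-0.0487, -0.3847, -0.5704] -85.25
```

Emit:
play_rows(series=[[-0.05,0,0,0],[-0.1,0,0,0],[-0.129,-0.03,-0.04,-8],[-0.129,-0.06,-0.085,-16],[-0.129,-0.085,-0.13,-24],[-0.129,-0.115,-0.17,-32],[-0.129,-0.14,-0.21,-40],[-0.129,-0.17,-0.25,-48],[-0.129,-0.195,-0.29,-56],[-0.129,-0.225,-0.33,-64],[-0.129,-0.25,-0.37,-72],[-0.129,-0.28,-0.41,-80],[-0.129,-0.305,-0.45,-85.2],[-0.129,-0.335,-0.49,-85.2],[-0.129,-0.36,-0.53,-85.2],[-0.129,-0.385,-0.57,-85.2],[-0.1,-0.385,-0.57,-85.2],[-0.06,-0.385,-0.57,-85.2],[-0.049,-0.385,-0.57,-85.2],[-0.049,-0.385,-0.57,-85.2]], claw=82, force=20)

```text
t: 2.15
tcp_pos: [0.6081, -0.1036, 0.2781]
tool_rot: [0.462, 0.537, -0.463, 0.533]
force: [0.1, 0.0, 0.6]
finger_gap: 0.819
```

Run:
```python
from h import *
st(); plan((.013,-.0187,.2,0),(.013,-.0187,.11,0)); snap('wrist','w1')
```

```text
t 2.15 tcp tray [ 0.0112 -0.0178] z 0.2781 jaw yaw rel tray -0.06 F [0.1 0.  0.6] gap 0.819 q [-0.35  0.47  1.39  0.    1.28 -0.5 ]
(0.013, -0.0187, 0.2, 0) -> [0.078, 0.0022, 0.0013] -0.06
(0.013, -0.0187, 0.11, 0) -> [0.168, 0.0027, 0.0017] -0.06
```

View pics/w1.png

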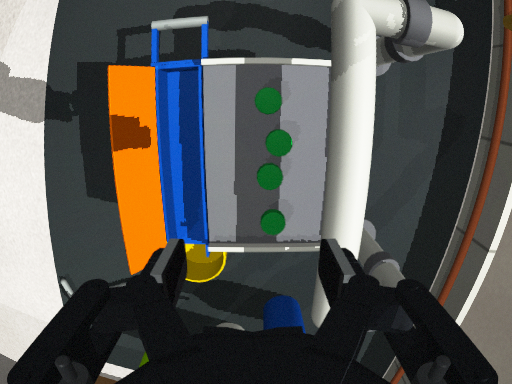

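```bash
cat >> h.py <<'E'
def wdir(s,u,v):
    F=f(s); du=(np.asarray(u,float)-s['cx']); dv=(np.asarray(v,float)-s['cy']); r=np.hypot(du,dv)+1e-9; th=r/F
    return np.stack([np.sin(th)*du/r,np.sin(th)*dv/r,np.cos(th)],-1)
def wray(s,u,v,z):
    d=wdir(s,u,v)@s['R']; o=-s['R'].T@s['t']; return o+d*((z-o[2])/d[...,2])[...,None]
def wcloud(s):
    v,u=np.mgrid[:384,:512]; d=wdir(s,u,v); d=d/np.maximum(d[...,2:],.05)*s['depth'][...,None]
    return (d-s['t'])@s['R']
def blobs(s,m,z,mn=30,wr=True):
    k,l,stt,c=cv2.connectedComponentsWithStats(m.astype(np.uint8)); out=[]
    for i in range(1,k):
        if stt[i,4]>=mn:
            p=wray(s,*c[i],z) if wr else ray(s,*c[i],z); out.append((stt[i,4],c[i].round(0).tolist(),tr(p).round(4).tolist()))
    return out
def hsv(s):
    h=cv2.cvtColor(s['image'],cv2.COLOR_BGR2HSV); return h[...,0].astype(int),h[...,1],h[...,2]
E
python3 - <<'E'
from h import *
s=load('w1'); H,S,V=hsv(s); C=wcloud(s)
for b in blobs(s,(H>45)&(H<85)&(S>110)&(V>40),.12): print(b)
tx=(C[...,:2]-O)@ex; ty=(C[...,:2]-O)@ey; z=C[...,2]
q=lambda m,n:print(n,m.sum(),[np.percentile(a[m],[2,50,98]).round(4).tolist() for a in (tx,ty,z)])
q((S<60)&(V>150)&(z>.112)&(z<.125)&(ty>.08)&(tx<.06),'rim+'); q((S<60)&(V>150)&(z>.112)&(z<.125)&(ty<-.08)&(tx<.06),'rim-')
q((S<60)&(V>120)&(z>.09)&(z<.12)&(ty>.13)&(tx<-.03),'bar'); q((z>.2)&(tx>.05)&(abs(ty)<.1)&(V>120),'pipetop')
q((H>105)&(H<125)&(S>150)&(abs(z-.108)<.004),'bluetop');q((H>8)&(H<17)&(S>170),'lid')
# gripper cloud in tool frame
sn=manip.sense(); R=Ro.from_quat(sn['tool_rot']).as_matrix(); T=(C-sn['tcp_pos'])@R
g=(V<70)&(s['depth']<.2)&(s['depth']>0)
for a in np.arange(-.12,.03,.01):
    m=g&(T[...,0]>a)&(T[...,0]<a+.01)
    if m.sum()>10: print('toolx %.3f'%a,m.sum(),'y',np.percentile(T[m][:,1],[1,99]).round(3),'inner',np.abs(T[m][:,1]).min().round(3),'z',np.percentile(T[m][:,2],[1,99]).round(3))
E
```

```text
(np.int32(575), [268.0, 100.0], [0.0259, 0.0625])
(np.int32(564), [278.0, 142.0], [0.0368, 0.0198])
(np.int32(547), [269.0, 176.0], [0.0278, -0.0156])
(np.int32(506), [272.0, 222.0], [0.0321, -0.0667])
rim+ 527 [[-0.0403, 0.0041, 0.0582], [0.1008, 0.1037, 0.1063], [0.1162, 0.1178, 0.1192]]
rim- 244 [[-0.0395, -0.012, 0.0562], [-0.1051, -0.102, -0.099], [0.1161, 0.1175, 0.1188]]
bar 478 [[-0.0982, -0.0677, -0.0386], [0.1474, 0.1517, 0.1572], [0.1015, 0.1049, 0.1068]]
pipetop 6600 [[0.0749, 0.087, 0.1028], [-0.0524, 0.0274, 0.0967], [0.2004, 0.2062, 0.2085]]
bluetop 1544 [[-0.0971, -0.0691, -0.0405], [-0.0985, 0.0477, 0.1363], [0.1041, 0.1062, 0.1088]]
lid 10458 [[-0.126, -0.1075, 0.4074], [-0.2118, 0.008, 0.1865], [0.0593, 0.1297, 0.1562]]
toolx -0.110 1518 y [-0.069  0.067] inner 0.006 z [-0.022 -0.01 ]
toolx -0.100 8358 y [-0.068  0.065] inner 0.0 z [-0.022 -0.005]
toolx -0.090 7781 y [-0.067  0.065] inner 0.0 z [-0.02   0.008]
toolx -0.080 6629 y [-0.067  0.065] inner 0.0 z [-0.019  0.009]
toolx -0.070 3872 y [-0.067  0.065] inner 0.007 z [-0.019  0.01 ]
toolx -0.060 3783 y [-0.066  0.064] inner 0.029 z [-0.015  0.009]
toolx -0.050 801 y [-0.058  0.055] inner 0.033 z [-0.015  0.001]
toolx -0.040 809 y [-0.049  0.047] inner 0.033 z [-0.013  0.009]
toolx -0.030 764 y [-0.049  0.047] inner 0.033 z [-0.013  0.009]
toolx -0.020 573 y [-0.049  0.046] inner 0.033 z [-0.013  0.009]
toolx -0.010 146 y [-0.037  0.035] inner 0.033 z [-0.012  0.008]
```

Run:
```python
from h import *
plan((.018,.063,.25,83),(.018,.063,.17,83))
```

```text
(0.018, 0.063, 0.25, 83) -> [0.0304, 0.0056, -0.0816] -83.08
(0.018, 0.063, 0.17, 83) -> [0.1104, 0.0056, -0.0814] -83.08
```

Emit:
play_rows(series=[[0.01,0.005,-0.03,-8],[0.02,0.006,-0.06,-16],[0.03,0.006,-0.08,-24],[0.03,0.006,-0.081,-32],[0.03,0.006,-0.081,-40],[0.03,0.006,-0.081,-48],[0.03,0.006,-0.081,-56],[0.03,0.006,-0.081,-64],[0.05,0.006,-0.081,-72],[0.08,0.006,-0.081,-80],[0.11,0.0055,-0.0815,-83],[0.11,0.0055,-0.0815,-83]], claw=39)

```text
t: 3.4
tcp_pos: [0.6017, -0.0229, 0.1689]
tool_rot: [-0.006, 0.709, 0.009, 0.705]
force: [-1.3, 0.1, -0.2]
finger_gap: 0.389
```

Run:
```python
from h import *
st(); plan((.018,.063,.13,83),(.018,.063,.11,83)); s=snap('wrist','w2'); H,S,V=hsv(s)
for b in blobs(s,(H>45)&(H<85)&(S>110)&(V>40),.12): print(b)
C=wcloud(s);sn=manip.sense(); R=Ro.from_quat(sn['tool_rot']).as_matrix(); T=(C-sn['tcp_pos'])@R
g=(V<70)&(s['depth']<.2)&(s['depth']>0)
for a in np.arange(-.12,.03,.01):
    m=g&(T[...,0]>a)&(T[...,0]<a+.01)
    if m.sum()>10: print('toolx %.3f'%a,m.sum(),'y',np.percentile(T[m][:,1],[1,99]).round(4),'inner',T[m][:,1][T[m][:,1]>0].min().round(4),T[m][:,1][T[m][:,1]<0].max().round(4),'z',np.percentile(T[m][:,2],[1,99]).round(3))
```

```text
t 3.4 tcp tray [0.0165 0.063 ] z 0.1689 jaw yaw rel tray 82.85 F [-1.3  0.1 -0.2] gap 0.389 q [-0.22  0.57  1.55  0.    1.03 -1.82]
(0.018, 0.063, 0.13, 83) -> [0.0389, 0.0001, 0.0017] -0.15
(0.018, 0.063, 0.11, 83) -> [0.0589, -0.0, 0.0018] -0.15
(np.int32(9343), [450.0, 144.0], [-0.0198, 0.2201])
(np.int32(1211), [252.0, 225.0], [0.0232, 0.0628])
(np.int32(1055), [149.0, 238.0], [0.0254, -0.0143])
(np.int32(591), [191.0, 240.0], [0.0298, 0.0176])
(np.int32(849), [95.0, 247.0], [0.0295, -0.0648])
toolx -0.110 218 y [-0.0518  0.0613] inner 0.0084 -0.007 z [-0.023 -0.007]
toolx -0.100 8634 y [-0.0626  0.0648] inner 0.0001 -0.0001 z [-0.022 -0.005]
toolx -0.090 7668 y [-0.0608  0.0627] inner 0.0 -0.0001 z [-0.02 -0.  ]
toolx -0.080 6952 y [-0.0568  0.0588] inner 0.0 -0.0 z [-0.019  0.009]
toolx -0.070 3326 y [-0.0535  0.0555] inner 0.0142 -0.007 z [-0.019  0.01 ]
toolx -0.060 3617 y [-0.0494  0.0517] inner 0.0171 -0.0148 z [-0.015  0.01 ]
toolx -0.050 1726 y [-0.0458  0.048 ] inner 0.0183 -0.016 z [-0.016  0.   ]
toolx -0.040 548 y [-0.0265  0.0325] inner 0.0174 -0.0153 z [-0.014  0.008]
toolx -0.030 544 y [-0.0288  0.031 ] inner 0.0174 -0.0153 z [-0.013  0.008]
toolx -0.020 480 y [-0.029   0.0311] inner 0.0175 -0.0153 z [-0.013  0.046]
toolx -0.010 252 y [-0.0281  0.0304] inner 0.0175 -0.0153 z [-0.013  0.009]
```

View pics/w2.png

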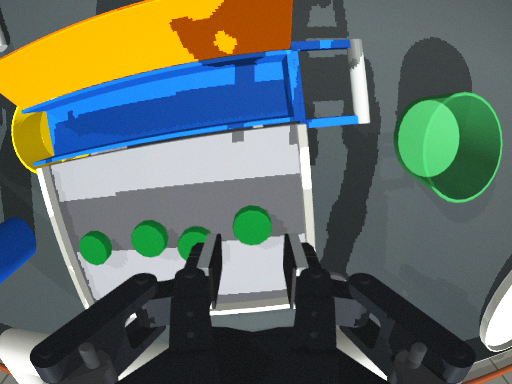

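Emit:
play_rows(series=[[0.025,0,0.0018,0],[0.045,0,0.0018,0],[0.053,0,0.0018,0],[0.057,0,0.0018,0],[0.058,0,0.0018,0],[0.058,0,0.0018,0]])

```text
t: 4.05
tcp_pos: [0.6058, -0.0231, 0.1141]
tool_rot: [-0.007, 0.707, 0.008, 0.707]
force: [0.6, -0.0, 0.3]
finger_gap: 0.387
```

Run:
```python
from h import *
st(); snap('wrist','w3'); plan((.018,.063,.11,83))
```

```text
t 4.05 tcp tray [0.0206 0.0621] z 0.1141 jaw yaw rel tray 82.79 F [ 0.6 -0.   0.3] gap 0.387 q [-0.22  0.65  1.58  0.    0.91 -1.82]
(0.018, 0.063, 0.11, 83) -> [0.0041, 0.0005, -0.0025] -0.2
```

View pics/w3.png

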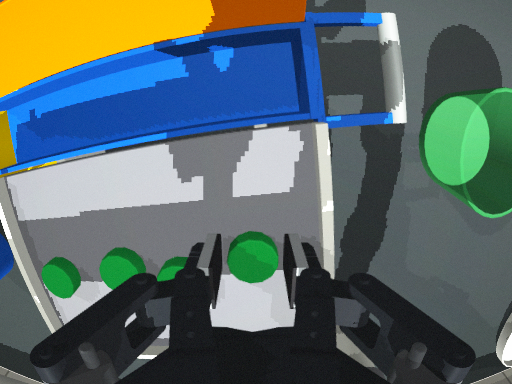

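Emit:
play_rows(series=[[0.004,0.0005,-0.002,0],[0.004,0.0005,-0.002,0]])

```text
t: 4.3
tcp_pos: [0.6034, -0.0225, 0.1102]
tool_rot: [-0.006, 0.707, 0.008, 0.707]
force: [0.3, 0.3, 0.5]
finger_gap: 0.39
```

Run:
```python
from h import *
st()
```

```text
t 4.3 tcp tray [0.0183 0.0631] z 0.1102 jaw yaw rel tray 82.79 F [0.3 0.3 0.5] gap 0.39 q [-0.22  0.66  1.59  0.    0.9  -1.82]
```

Good. Close on it lightly.

Emit:
play_rows(series=[[0,0,0,0],[0,0,0,0],[0,0,0,0],[0,0,0,0]], claw=28, force=20)

```text
t: 4.7
tcp_pos: [0.6034, -0.0225, 0.1104]
tool_rot: [-0.007, 0.707, 0.008, 0.707]
force: [0.3, 0.1, 2.4]
finger_gap: 0.311
```

Run:
```python
from h import *
st();plan((.018-.089,.063,.1105,83),(-.071,.063,.1105,90))
```

```text
t 4.7 tcp tray [0.0183 0.0631] z 0.1104 jaw yaw rel tray 82.79 F [0.3 0.1 2.4] gap 0.311 q [-0.22  0.66  1.59  0.    0.9  -1.82]
(-0.071, 0.063, 0.1105, 83) -> [-0.0002, -0.0113, -0.0885] -0.21
(-0.071, 0.063, 0.1105, 90) -> [-0.0002, -0.0113, -0.0885] -7.21
```

Emit:
play_rows(series=[[0,-0.001,-0.008,0],[0,-0.0025,-0.02,0],[0,-0.0038,-0.03,0],[0,-0.0038,-0.03,0]])

```text
t: 5.1
tcp_pos: [0.5717, -0.027, 0.1104]
tool_rot: [-0.006, 0.708, 0.008, 0.707]
force: [-0.4, -0.3, 1.1]
finger_gap: 0.312
```

Run:
```python
from h import *
st(); snap('wrist','w4'); plan((-.071,.063,.1105,83))
```

```text
t 5.1 tcp tray [-0.0137  0.0633] z 0.1104 jaw yaw rel tray 82.77 F [-0.4 -0.3  1.1] gap 0.312 q [-0.24  0.62  1.67  0.    0.85 -1.84]
(-0.071, 0.063, 0.1105, 83) -> [-0.0001, -0.0075, -0.0576] -0.23
```

View pics/w4.png

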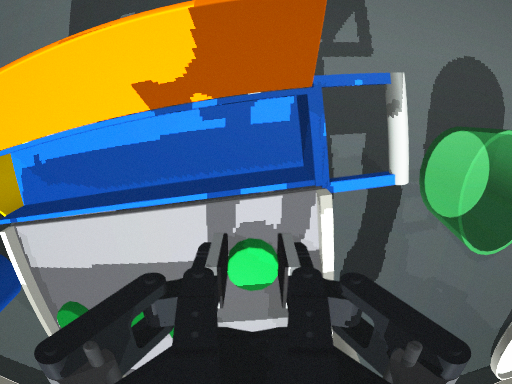

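Emit:
play_rows(series=[[0,-0.002,-0.015,0],[0,-0.004,-0.03,0],[0,-0.006,-0.045,0],[0,-0.0072,-0.055,0],[0,-0.0072,-0.055,0],[0,-0.0072,-0.055,0]])

```text
t: 5.75
tcp_pos: [0.5184, -0.0354, 0.1105]
tool_rot: [-0.006, 0.707, 0.008, 0.707]
force: [-0.5, 0.6, -0.9]
finger_gap: 0.31
```

Emit:
play_rows(series=[[0,0,0,0],[0,0,0,0],[0,0,0,0],[-0.04,0,0,0],[-0.08,0,0,0],[-0.08,0,0,0]], claw=45)

```text
t: 6.35
tcp_pos: [0.5222, -0.0364, 0.1952]
tool_rot: [-0.007, 0.703, 0.007, 0.711]
force: [1.2, 0.1, 0.2]
finger_gap: 0.445
```

Run:
```python
from h import *
st(); s=snap('wrist','w5')
H,S,V=hsv(s)
for b in blobs(s,(H>45)&(H<85)&(S>110)&(V>40),.12): print(b)
plan((.0255,-.066,.17,90),(.0255,-.066,.112,90))
```

```text
t 6.35 tcp tray [-0.0641  0.0611] z 0.1952 jaw yaw rel tray 82.77 F [1.2 0.1 0.2] gap 0.445 q [-0.28  0.44  1.73  0.    0.96 -1.88]
(np.int32(7328), [436.0, 204.0], [-0.0401, 0.2243])
(np.int32(792), [255.0, 193.0], [-0.0713, 0.0647])
(np.int32(614), [222.0, 304.0], [0.0323, 0.0213])
(0.0255, -0.066, 0.17, 90) -> [0.0238, -0.1153, 0.1064] -7.23
(0.0255, -0.066, 0.112, 90) -> [0.0818, -0.1153, 0.106] -7.23
```

View pics/w5.png

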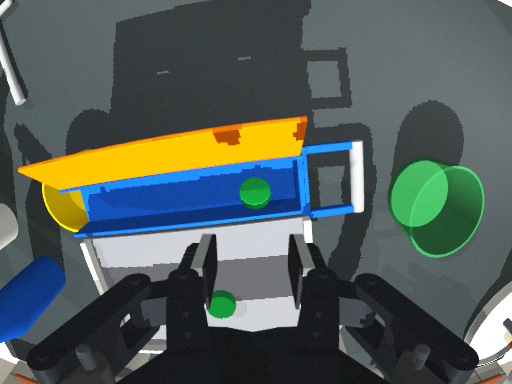

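Emit:
play_rows(series=[[0,-0.03,0.03,-3],[0.01,-0.07,0.07,-7.2],[0.018,-0.105,0.1,-7.2],[0.022,-0.115,0.106,-7.2],[0.024,-0.115,0.106,-7.2],[0.024,-0.115,0.106,-7.2]], claw=40)

```text
t: 7.0
tcp_pos: [0.6267, -0.1476, 0.1679]
tool_rot: [-0.05, 0.705, 0.052, 0.706]
force: [-0.3, -0.5, -0.7]
finger_gap: 0.4
```

Run:
```python
from h import *
st(); s=snap('wrist','w6')
H,S,V=hsv(s); C=wcloud(s)
for b in blobs(s,(H>45)&(H<85)&(S>110)&(V>40),.12): print(b)
for b in blobs(s,(H>45)&(H<85)&(S>110)&(V>40)&(C[...,2]>.1175),.12): print('top',b)
tx=(C[...,:2]-O)@ex; ty=(C[...,:2]-O)@ey; z=C[...,2]
m=(S<60)&(V>150)&(z>.114)&(z<.125)&(ty<-.08)&(tx<.06)&(tx>-.04); print('rim',m.sum(),np.percentile(ty[m],[2,50,98]))
plan((.0265,-.0655,.14,90),(.0265,-.0655,.111,90))
```

```text
t 7.0 tcp tray [ 0.0232 -0.064 ] z 0.1679 jaw yaw rel tray 89.95 F [-0.3 -0.5 -0.7] gap 0.4 q [-0.41  0.62  1.44  0.    1.07 -2.12]
(np.int32(803), [406.0, 102.0], [-0.0587, 0.0435])
(np.int32(2230), [496.0, 165.0], [-0.0181, 0.144])
(np.int32(1193), [316.0, 219.0], [0.0256, -0.0186])
(np.int32(1223), [243.0, 225.0], [0.0298, -0.0693])
(np.int32(1064), [360.0, 229.0], [0.0342, 0.0163])
top (np.int32(1038), [316.0, 220.0], [0.027, -0.0179])
top (np.int32(1085), [243.0, 227.0], [0.0312, -0.0693])
top (np.int32(886), [362.0, 231.0], [0.0359, 0.0178])
rim 1088 [-0.10502524 -0.10188959 -0.09897052]
(0.0265, -0.0655, 0.14, 90) -> [0.0286, -0.002, 0.0031] -0.0
(0.0265, -0.0655, 0.111, 90) -> [0.0576, -0.002, 0.003] -0.0
```

View pics/w6.png

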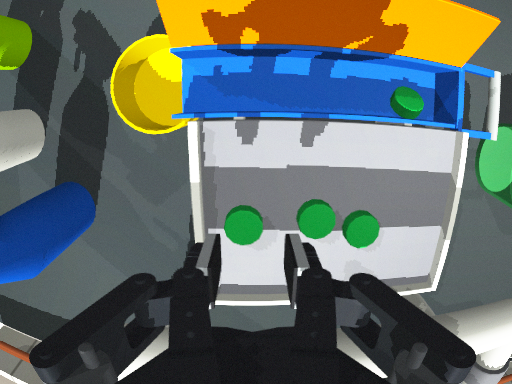

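Emit:
play_rows(series=[[0.015,-0.003,0.002,0],[0.03,-0.003,0.002,0],[0.04,-0.003,0.002,0],[0.042,-0.003,0.002,0],[0.042,-0.003,0.002,0]])

```text
t: 7.55
tcp_pos: [0.6289, -0.1493, 0.1257]
tool_rot: [-0.051, 0.705, 0.053, 0.706]
force: [-0.2, 0.2, 0.5]
finger_gap: 0.4
```

Run:
```python
from h import *
st(); s=snap('wrist','w7')
plan((.0255,-.067,.123,90),(.0255,-.067,.111,90))
```

```text
t 7.55 tcp tray [ 0.025 -0.066] z 0.1257 jaw yaw rel tray 90.01 F [-0.2  0.2  0.5] gap 0.4 q [-0.41  0.68  1.47  0.    1.   -2.13]
(0.0255, -0.067, 0.123, 90) -> [0.0034, -0.0006, 0.0] 0.01
(0.0255, -0.067, 0.111, 90) -> [0.0154, -0.0006, -0.0] 0.01
```

View pics/w7.png

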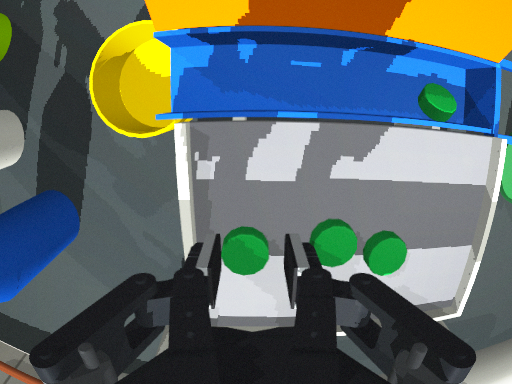

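Emit:
play_rows(series=[[0.004,-0.001,0,0],[0.009,-0.001,0,0],[0.013,-0.001,0,0],[0.0145,-0.001,0,0]])

```text
t: 8.0
tcp_pos: [0.6292, -0.1505, 0.1113]
tool_rot: [-0.051, 0.705, 0.052, 0.706]
force: [-0.2, 0.0, -0.8]
finger_gap: 0.398
```

Run:
```python
from h import *
st()
```

```text
t 8.0 tcp tray [ 0.0252 -0.0672] z 0.1113 jaw yaw rel tray 90.0 F [-0.2  0.  -0.8] gap 0.398 q [-0.41  0.7   1.47  0.    0.97 -2.13]
```

Emit:
play_rows(series=[[0,0,0,0],[0,0,0,0],[0,0,0,0],[0,0,0,0],[0,0,-0.01,0],[0,0,-0.02,0],[0,0,-0.02,0]], claw=28)

```text
t: 8.7
tcp_pos: [0.6076, -0.1534, 0.1113]
tool_rot: [-0.05, 0.705, 0.052, 0.705]
force: [-0.5, -0.5, -0.0]
finger_gap: 0.309
```

Run:
```python
from h import *
st(); s=snap('wrist','w8')
```

```text
t 8.7 tcp tray [ 0.0034 -0.067 ] z 0.1113 jaw yaw rel tray 89.96 F [-0.5 -0.5 -0. ] gap 0.309 q [-0.43  0.68  1.53  0.    0.94 -2.14]
```

View pics/w8.png

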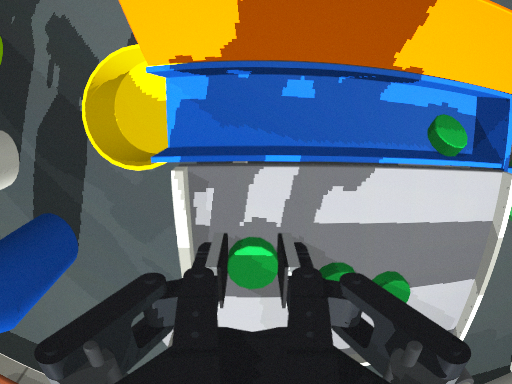

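Emit:
play_rows(series=[[0,0,-0.018,0],[0,0,-0.036,0],[0,0,-0.054,0],[0,0,-0.068,0],[0,0,-0.072,0],[0,0,-0.072,0],[0,0,-0.072,0]])

```text
t: 9.45
tcp_pos: [0.5381, -0.1642, 0.1115]
tool_rot: [-0.05, 0.704, 0.052, 0.706]
force: [-0.1, -0.3, -0.1]
finger_gap: 0.31
```

Emit:
play_rows(series=[[0,0,0,0],[0,0,0,0],[0,0,0,0],[-0.04,0,0,0],[-0.07,0,0,0],[-0.07,0,0.01,0]], claw=45)

```text
t: 10.05
tcp_pos: [0.5498, -0.164, 0.1856]
tool_rot: [-0.052, 0.702, 0.05, 0.708]
force: [0.3, -0.2, 0.2]
finger_gap: 0.452
```

Run:
```python
from h import *
st(); s=snap('wrist','w9'); H,S,V=hsv(s)
for b in blobs(s,(H>45)&(H<85)&(S>110)&(V>40),.12): print(b)
```

```text
t 10.05 tcp tray [-0.0553 -0.0691] z 0.1856 jaw yaw rel tray 89.93 F [ 0.3 -0.2  0.2] gap 0.452 q [-0.49  0.51  1.62  0.    1.   -2.2 ]
(np.int32(861), [254.0, 187.0], [-0.0705, -0.0667])
(np.int32(696), [395.0, 187.0], [-0.0705, 0.0444])
(np.int32(3020), [493.0, 220.0], [-0.0379, 0.1688])
(np.int32(42), [466.0, 200.0], [-0.059, 0.1234])
```

View pics/w9.png

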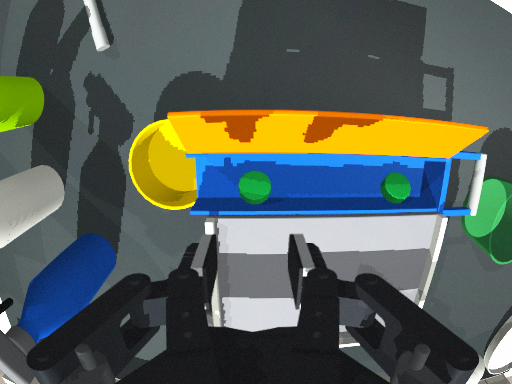

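Run:
```python
from h import *
plan((.0195,-.020,.17,107),(.0195,-.020,.126,107))
```

```text
(0.0195, -0.02, 0.17, 107) -> [0.0145, 0.049, 0.0733] -17.05
(0.0195, -0.02, 0.126, 107) -> [0.0585, 0.0491, 0.0729] -17.05
```

Emit:
play_rows(series=[[0,0.015,0.025,-6],[0,0.03,0.045,-12],[0.008,0.045,0.068,-17],[0.0145,0.049,0.073,-17],[0.03,0.049,0.073,-17],[0.045,0.049,0.073,-17],[0.056,0.049,0.073,-17],[0.056,0.049,0.073,-17]], claw=37)

```text
t: 10.9
tcp_pos: [0.6147, -0.1043, 0.1257]
tool_rot: [-0.154, 0.689, 0.155, 0.691]
force: [0.6, 0.4, -0.4]
finger_gap: 0.368
```

Run:
```python
from h import *
st(); s=snap('wrist','w10'); H,S,V=hsv(s); C=wcloud(s)
for b in blobs(s,(H>45)&(H<85)&(S>110)&(V>40)&(C[...,2]>.1175)&(C[...,2]<.125),.12): print(b)
plan((.0195,-.020,.126,107),(.0195,-.020,.111,107))
```

```text
t 10.9 tcp tray [ 0.0175 -0.0195] z 0.1257 jaw yaw rel tray 106.89 F [ 0.6  0.4 -0.4] gap 0.368 q [-0.35  0.65  1.53  0.    0.96 -2.36]
(np.int32(1517), [249.0, 258.0], [0.0265, -0.0176])
(np.int32(73), [282.0, 287.0], [0.0405, 0.0074])
(0.0195, -0.02, 0.126, 107) -> [0.001, -0.0004, 0.001] -0.11
(0.0195, -0.02, 0.111, 107) -> [0.016, -0.0003, 0.0009] -0.11
```

View pics/w10.png

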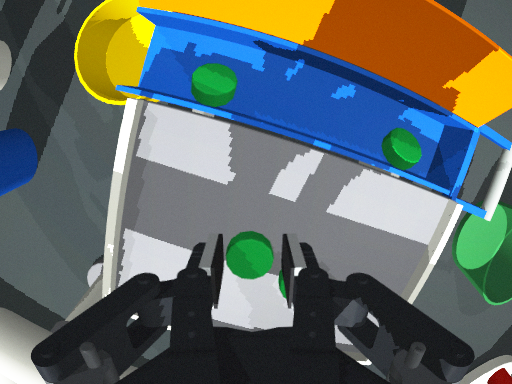

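Emit:
play_rows(series=[[0.005,0,0.001,0],[0.01,0,0.001,0],[0.0145,0,0.001,0],[0.015,0,0.001,0]])

```text
t: 11.35
tcp_pos: [0.6162, -0.1041, 0.1115]
tool_rot: [-0.155, 0.688, 0.154, 0.692]
force: [-0.6, 1.7, -0.2]
finger_gap: 0.368
```

Emit:
play_rows(series=[[0,0,0,0],[0,0,0,0],[0,0,0,0],[0,0,0,0]], claw=28)

```text
t: 11.75
tcp_pos: [0.6163, -0.1041, 0.1117]
tool_rot: [-0.155, 0.688, 0.154, 0.692]
force: [0.8, 0.5, 1.6]
finger_gap: 0.308
```

Run:
```python
from h import *
st(); s=snap('wrist','w11'); plan((-.071,-.020,.111,107))
```

```text
t 11.75 tcp tray [ 0.0192 -0.0195] z 0.1117 jaw yaw rel tray 106.89 F [0.8 0.5 1.6] gap 0.308 q [-0.35  0.67  1.54  0.    0.93 -2.36]
(-0.071, -0.02, 0.111, 107) -> [0.0002, 0.0258, -0.0864] -0.11
```

View pics/w11.png

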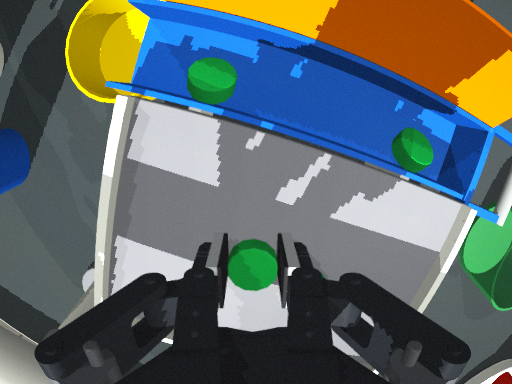

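Emit:
play_rows(series=[[0,0.003,-0.01,0],[0,0.008,-0.027,0],[0,0.0135,-0.045,0],[0,0.019,-0.063,0],[0,0.024,-0.08,0],[0,0.0255,-0.0855,0],[0,0.0255,-0.0855,0],[0,0.0255,-0.0855,0]])

```text
t: 12.6
tcp_pos: [0.5289, -0.1179, 0.1114]
tool_rot: [-0.155, 0.688, 0.154, 0.692]
force: [0.4, -0.7, -1.1]
finger_gap: 0.311
```

Emit:
play_rows(series=[[0,0,0,0],[0,0,0,0],[0,0,0,0],[-0.04,0,0,0],[-0.07,0,0,0],[-0.07,0,0.01,0]], claw=42)

```text
t: 13.2
tcp_pos: [0.5396, -0.1147, 0.1852]
tool_rot: [-0.156, 0.686, 0.152, 0.695]
force: [1.0, -0.6, 0.4]
finger_gap: 0.422
```

Run:
```python
from h import *
st(); s=snap('wrist','w12'); H,S,V=hsv(s)
for b in blobs(s,(H>45)&(H<85)&(S>110)&(V>40),.12): print(b)
```

```text
t 13.2 tcp tray [-0.0582 -0.0188] z 0.1852 jaw yaw rel tray 106.85 F [ 1.  -0.6  0.4] gap 0.422 q [-0.41  0.48  1.68  0.    0.97 -2.43]
(np.int32(869), [199.0, 174.0], [-0.0705, -0.0625])
(np.int32(859), [255.0, 190.0], [-0.0708, -0.0203])
(np.int32(751), [340.0, 215.0], [-0.0705, 0.0485])
(np.int32(5210), [449.0, 279.0], [-0.0397, 0.1929])
(np.int32(713), [261.0, 308.0], [0.0319, 0.0172])
```

View pics/w12.png

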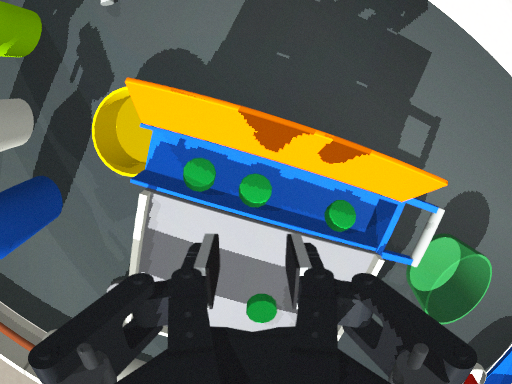

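Run:
```python
from h import *
plan((-.085,-.015,.2,90),(-.165,-.01,.2,90),(-.165,-.01,.138,90))
```

```text
(-0.085, -0.015, 0.2, 90) -> [-0.0167, 0.0109, -0.0256] 16.87
(-0.165, -0.01, 0.2, 90) -> [-0.0178, 0.0389, -0.1007] 16.87
(-0.165, -0.01, 0.138, 90) -> [0.0442, 0.0394, -0.1015] 16.87
```

Emit:
play_rows(series=[[-0.017,0.003,-0.008,6],[-0.018,0.012,-0.03,12],[-0.018,0.025,-0.06,16.8],[-0.018,0.036,-0.092,16.8],[-0.016,0.039,-0.101,16.8],[-0.01,0.039,-0.101,16.8],[0.01,0.039,-0.101,16.8],[0.035,0.039,-0.101,16.8],[0.044,0.0395,-0.1015,16.8],[0.044,0.0395,-0.1015,16.8]], claw=0)

```text
t: 14.25
tcp_pos: [0.4327, -0.1211, 0.1365]
tool_rot: [-0.052, 0.701, 0.052, 0.709]
force: [0.3, 0.5, -0.2]
finger_gap: 0.001
```

Run:
```python
from h import *
st(); s=snap('side','s13'); snap('wrist','w13'); plan((-.10,-.01,.14,90),(-.05,-.01,.145,90))
```

```text
t 14.25 tcp tray [-0.1649 -0.0096] z 0.1365 jaw yaw rel tray 90.09 F [ 0.3  0.5 -0.2] gap 0.001 q [-0.53  0.46  1.96  0.01  0.71 -2.25]
(-0.1, -0.01, 0.14, 90) -> [-0.001, 0.0001, 0.0643] 0.09
(-0.05, -0.01, 0.145, 90) -> [-0.0053, 0.0, 0.1143] 0.09
```

View pics/s13.png

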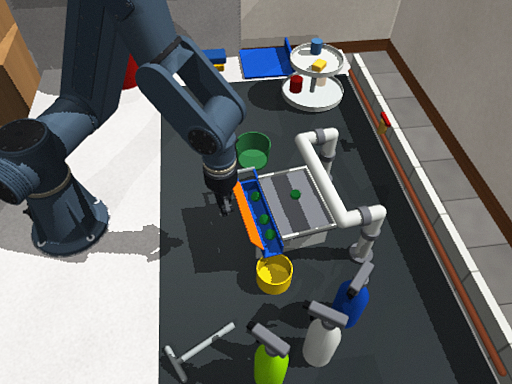

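View pics/w13.png

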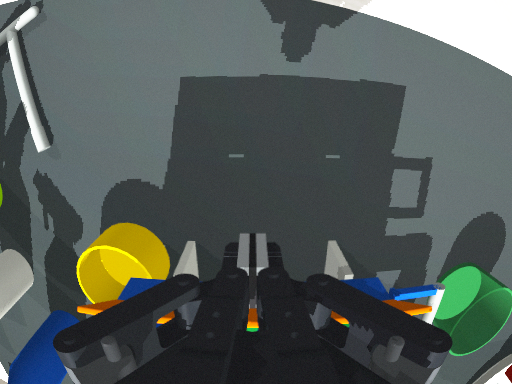

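Emit:
play_rows(series=[[-0.003,0,0.01,0],[-0.003,0,0.02,0],[-0.003,0,0.03,0],[-0.003,0,0.04,0],[-0.003,0,0.05,0],[-0.003,0,0.06,0],[-0.003,0,0.07,0],[-0.003,0,0.078,0],[-0.003,0,0.085,0],[-0.003,0,0.09,0]])

```text
t: 15.35
tcp_pos: [0.5181, -0.1069, 0.1412]
tool_rot: [-0.053, 0.704, 0.053, 0.706]
force: [-8.4, 0.1, 0.7]
finger_gap: 0.001
```

Run:
```python
from h import *
st(); s=snap('side','s14'); cv2.imwrite('pics/s14z.png',cv2.resize(s['image'][130:290,180:360],None,fx=3,fy=3))
```

```text
t 15.35 tcp tray [-0.0784 -0.008 ] z 0.1412 jaw yaw rel tray 90.2 F [-8.4  0.1  0.7] gap 0.001 q [-0.42  0.53  1.76  0.    0.85 -2.14]
```

View pics/s14z.png

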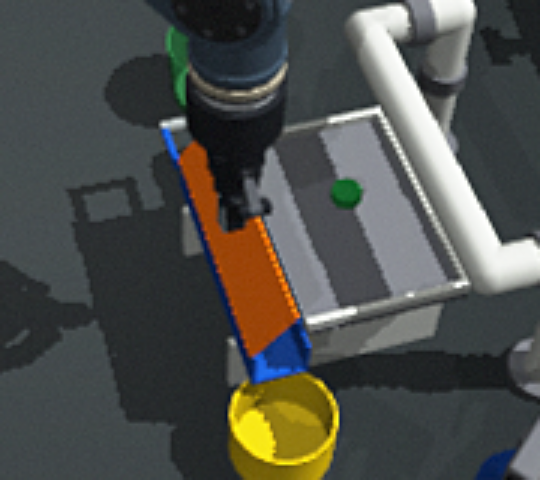

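Emit:
play_rows(series=[[0,0,0.01,0],[0.003,0,0.02,0],[0.008,0,0.024,0],[0.014,0,0.025,0],[0.018,0,0.025,0],[0.021,0,0.025,0],[0.024,0,0.025,0],[0.026,0,0.025,0],[0.026,0,0.025,0]])

```text
t: 16.3
tcp_pos: [0.5464, -0.1026, 0.1165]
tool_rot: [-0.053, 0.702, 0.053, 0.708]
force: [0.4, 2.1, 4.2]
finger_gap: 0.002
```

Run:
```python
from h import *
st()
```

```text
t 16.3 tcp tray [-0.0498 -0.0078] z 0.1165 jaw yaw rel tray 90.17 F [0.4 2.1 4.2] gap 0.002 q [-0.39  0.59  1.71  0.    0.82 -2.11]
```

Emit:
play_rows(series=[[0.002,0,0,0],[0.004,0,0,0],[0.005,0,0,0],[0.006,0,0,0]])

```text
t: 16.7
tcp_pos: [0.547, -0.1024, 0.1118]
tool_rot: [-0.053, 0.702, 0.052, 0.709]
force: [-4.3, 2.2, 16.3]
finger_gap: 0.001
```

Run:
```python
from h import *
st()
```

```text
t 16.7 tcp tray [-0.0491 -0.0078] z 0.1118 jaw yaw rel tray 90.18 F [-4.3  2.2 16.3] gap 0.001 q [-0.39  0.6   1.72  0.01  0.81 -2.11]
```

Emit:
play_rows(series=[[0.0015,0,0,0],[0.002,0,0,0],[0.002,0,0,0]])

```text
t: 17.0
tcp_pos: [0.547, -0.1024, 0.1118]
tool_rot: [-0.053, 0.702, 0.052, 0.709]
force: [-4.4, 2.2, 15.2]
finger_gap: 0.001
```

Run:
```python
from h import *
st(); plan((.0265,.0175,.17,90))
```

```text
t 17.0 tcp tray [-0.0491 -0.0077] z 0.1118 jaw yaw rel tray 90.21 F [-4.4  2.2 15.2] gap 0.001 q [-0.39  0.6   1.72  0.    0.81 -2.11]
(0.0265, 0.0175, 0.17, 90) -> [-0.0575, 0.0248, 0.0763] 0.21
```

Emit:
play_rows(series=[[-0.03,0,0,0],[-0.057,0.005,0.01,0],[-0.0575,0.02,0.045,0],[-0.0575,0.025,0.073,0],[-0.05,0.025,0.0765,0],[-0.035,0.025,0.0765,0],[-0.02,0.025,0.0765,0],[-0.015,0.025,0.0765,0],[-0.015,0.025,0.0765,0]], claw=48)

```text
t: 17.9
tcp_pos: [0.6177, -0.0664, 0.1262]
tool_rot: [-0.053, 0.703, 0.053, 0.708]
force: [-0.4, -0.0, 0.7]
finger_gap: 0.479
```

Run:
```python
from h import *
st(); s=snap('wrist','w15'); H,S,V=hsv(s); C=wcloud(s)
for b in blobs(s,(H>45)&(H<85)&(S>110)&(V>40)&(C[...,2]>.1175)&(C[...,2]<.125),.12): print(b)
m=(H>5)&(H<20)&(S>170)&(C[...,2]>.06)&(C[...,2]<.2); P=C[m]; tx=(P[:,:2]-O)@ex
for lo,hi in((-.09,-.08),(-.07,-.06),(-.045,-.037)):
  k=(tx>lo)&(tx<hi); print('lid z',lo,k.sum(),np.median(P[k,2]).round(4))
plan((.028,.0175,.126,90),(.028,.0175,.1115,90))
```

```text
t 17.9 tcp tray [0.026  0.0176] z 0.1262 jaw yaw rel tray 90.2 F [-0.4 -0.   0.7] gap 0.479 q [-0.29  0.65  1.54  0.    0.95 -2.01]
(np.int32(1515), [253.0, 258.0], [0.0355, 0.0189])
lid z -0.09 3744 0.1116
lid z -0.07 3611 0.1117
lid z -0.045 2627 0.1116
(0.028, 0.0175, 0.126, 90) -> [0.0011, 0.0002, 0.0013] 0.19
(0.028, 0.0175, 0.1115, 90) -> [0.0156, 0.0002, 0.0012] 0.19
```

View pics/w15.png

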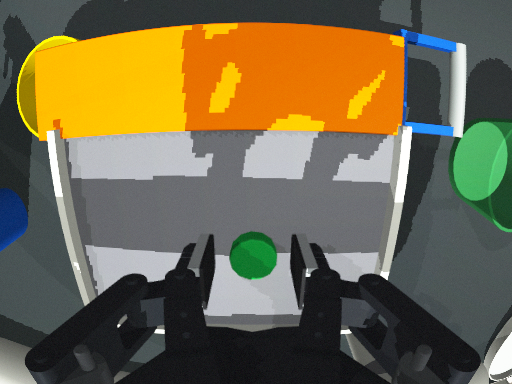

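Emit:
play_rows(series=[[0.005,0.001,0.0013,0],[0.01,0.001,0.0013,0],[0.0145,0.001,0.0013,0],[0.015,0.001,0.0013,0]])

```text
t: 18.35
tcp_pos: [0.6192, -0.0653, 0.1115]
tool_rot: [-0.053, 0.702, 0.053, 0.708]
force: [0.1, -0.3, -0.4]
finger_gap: 0.478
```

Emit:
play_rows(series=[[0,0,0,0],[0,0,0,0],[0,0,0,0],[0,0,0,0],[0,0,0,0],[0,0,-0.01,0],[0,0,-0.02,0],[0,0,-0.03,0],[0,0,-0.03,0]], claw=24, force=30)

```text
t: 19.25
tcp_pos: [0.5874, -0.0699, 0.1116]
tool_rot: [-0.053, 0.703, 0.053, 0.707]
force: [-2.2, -1.4, 4.7]
finger_gap: 0.297
```

Run:
```python
from h import *
st(); s=snap('wrist','w16'); 
# tub: from scene/side clouds
for n in ['scene','side']:
    s=snap(n,n+'16'); H,S,V=hsv(s); C=cloud(s)
    m=(H>45)&(H<85)&(S>90)&(V>40)&(C[...,2]>.066)&(C[...,2]<.085)&(C[...,1]>.08); P=C[m][:,:2]
    c,_=None,None
    A=np.c_[2*P,np.ones(len(P))]; x=np.linalg.lstsq(A,(P**2).sum(1),rcond=None)[0]; print(n,len(P),'tub rim centre',x[:2],'r',np.sqrt(x[2]+x[:2]@x[:2]),'tray',tr(x[:2]))
```

```text
t 19.25 tcp tray [-0.0045  0.0185] z 0.1116 jaw yaw rel tray 90.18 F [-2.2 -1.4  4.7] gap 0.297 q [-0.31  0.64  1.62  0.    0.87 -2.03]
scene 85 tub rim centre [0.55151295 0.18727122] r 0.052511199237685754 tray [-0.00254093  0.27820067]
side 213 tub rim centre [0.55138299 0.18229829] r 0.053440599161106814 tray [-0.00339298  0.27329956]
```

View pics/w16.png

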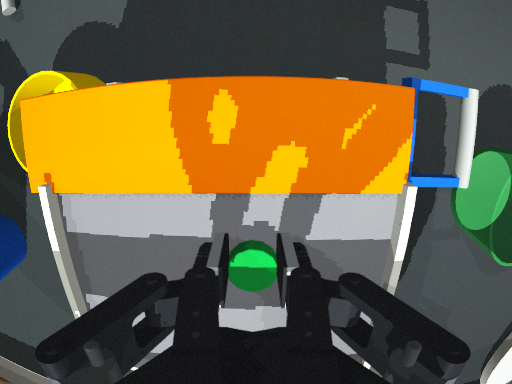

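Run:
```python
from h import *
plan((-.0045,.0185,.19,90),(-.010,.276,.19,90))
```

```text
(-0.0045, 0.0185, 0.19, 90) -> [-0.0785, -0.0001, 0.0002] 0.21
(-0.01, 0.276, 0.19, 90) -> [-0.0786, 0.2575, -0.0044] 0.21
```

Emit:
play_rows(series=[[-0.02,0,0,0],[-0.05,0,0,0],[-0.0785,0.01,0,0],[-0.0785,0.045,0,0],[-0.0785,0.085,0,0],[-0.0785,0.125,0,0],[-0.0785,0.165,-0.002,0],[-0.0785,0.205,-0.004,0],[-0.0785,0.24,-0.0044,0],[-0.0785,0.2575,-0.0044,0],[-0.0785,0.2575,-0.0044,0]])

```text
t: 20.5
tcp_pos: [0.5431, 0.1864, 0.1893]
tool_rot: [-0.054, 0.704, 0.054, 0.706]
force: [0.1, 0.5, -0.1]
finger_gap: 0.298
```

Run:
```python
from h import *
st(); s=snap('wrist','w17'); C=wcloud(s); H,S,V=hsv(s)
m=(H>45)&(H<85)&(S>90)&(V>40)&(C[...,2]>.071)&(C[...,2]<.08)&(s['depth']>.1); P=C[m][:,:2]
A=np.c_[2*P,np.ones(len(P))]; x=np.linalg.lstsq(A,(P**2).sum(1),rcond=None)[0]; print(len(P),'tub rim centre',x[:2],'r',np.sqrt(x[2]+x[:2]@x[:2]),'tray',tr(x[:2]))
plan((-.010,.276,.035,90))
```

```text
t 20.5 tcp tray [-0.011   0.2785] z 0.1893 jaw yaw rel tray 90.44 F [ 0.1  0.5 -0.1] gap 0.298 q [ 0.14  0.51  1.61 -0.    1.02 -1.59]
1354 tub rim centre [0.54888916 0.18630986] r 0.053269695560739225 tray [-0.00527667  0.27763126]
(-0.01, 0.276, 0.035, 90) -> [0.1544, -0.0008, 0.0004] 0.37
```

View pics/w17.png

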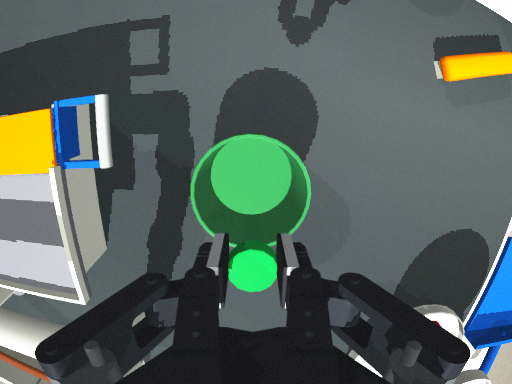

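Emit:
play_rows(series=[[0.035,-0.001,0.001,0],[0.075,-0.001,0.001,0],[0.11,-0.001,0.001,0],[0.135,-0.001,0.001,0],[0.148,-0.001,0.001,0],[0.15,-0.001,0.001,0]])

```text
t: 21.15
tcp_pos: [0.5443, 0.1827, 0.0377]
tool_rot: [-0.054, 0.706, 0.053, 0.705]
force: [0.8, -1.2, -0.0]
finger_gap: 0.298
```

Emit:
play_rows(series=[[0,0,0,0],[0,0,0,0],[0,0,0,0],[0,0,0,0],[-0.03,0,0,0],[-0.08,0,0,0],[-0.12,0,0,0],[-0.14,0,0,0]], claw=42)

```text
t: 21.95
tcp_pos: [0.5464, 0.1833, 0.1823]
tool_rot: [-0.054, 0.703, 0.053, 0.707]
force: [0.5, -0.1, -0.2]
finger_gap: 0.42
```

Run:
```python
from h import *
st(); s=snap('wrist','w18'); plan((-.067,.152,.18,90),(-.067,.152,.12,90),(-.067,.152,.092,90))
```

```text
t 21.95 tcp tray [-0.0082  0.275 ] z 0.1823 jaw yaw rel tray 90.31 F [ 0.5 -0.1 -0.2] gap 0.42 q [ 0.13  0.52  1.61 -0.    1.   -1.59]
(-0.067, 0.152, 0.18, 90) -> [0.004, -0.1228, -0.0609] 0.32
(-0.067, 0.152, 0.12, 90) -> [0.064, -0.1227, -0.0615] 0.32
(-0.067, 0.152, 0.092, 90) -> [0.092, -0.1226, -0.0618] 0.32
```

View pics/w18.png

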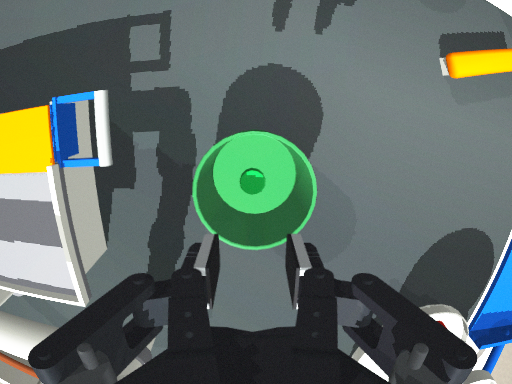

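Emit:
play_rows(series=[[0.004,-0.04,-0.02,0],[0.004,-0.08,-0.04,0],[0.004,-0.115,-0.057,0],[0.02,-0.1227,-0.0612,0],[0.04,-0.1227,-0.0615,0],[0.05,-0.1227,-0.0615,0],[0.05,-0.1227,-0.0615,0]], claw=40)

```text
t: 22.7
tcp_pos: [0.5048, 0.0532, 0.1327]
tool_rot: [-0.054, 0.703, 0.054, 0.707]
force: [0.2, -0.2, -0.3]
finger_gap: 0.4
```

Run:
```python
from h import *
st(); s=snap('wrist','w19'); C=wcloud(s); H,S,V=hsv(s); tx=(C[...,:2]-O)@ex; ty=(C[...,:2]-O)@ey; z=C[...,2]
m=(S<60)&(V>120)&(z>.095)&(z<.112)&(ty>.12)&(ty<.2)&(tx<-.03)&(tx>-.11); print('bar',m.sum(),[np.percentile(a[m],[2,50,98]).round(4).tolist() for a in (tx,ty,z)])
plan((-.067,.152,.083,90))
```

```text
t 22.7 tcp tray [-0.0682  0.1524] z 0.1327 jaw yaw rel tray 90.33 F [ 0.2 -0.2 -0.3] gap 0.4 q [-0.12  0.52  1.82  0.    0.79 -1.84]
bar 1601 [[-0.0989, -0.0717, -0.0399], [0.1473, 0.153, 0.1584], [0.1014, 0.1049, 0.1066]]
(-0.067, 0.152, 0.083, 90) -> [0.0505, -0.0003, 0.0001] 0.35
```

View pics/w19.png

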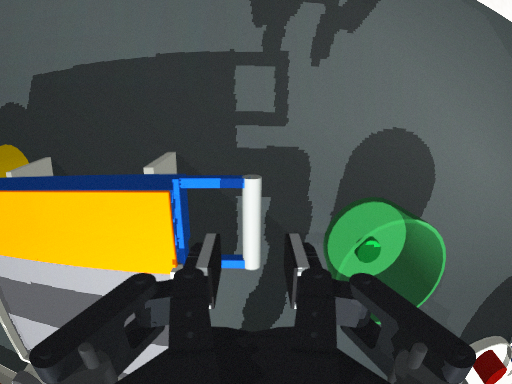

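Emit:
play_rows(series=[[0.015,0,0,0],[0.032,0,0,0],[0.045,0,0,0],[0.05,0,0,0],[0.05,0,0,0]])

```text
t: 23.25
tcp_pos: [0.5062, 0.0537, 0.0835]
tool_rot: [-0.054, 0.702, 0.054, 0.708]
force: [0.9, -0.4, -0.5]
finger_gap: 0.4
```

Emit:
play_rows(series=[[0,0,0,0],[0,0,0,0],[0,0,0,0],[0,0,0,0],[0,0,0,0],[0,0,0,0]], claw=5, force=30)

```text
t: 23.85
tcp_pos: [0.5071, 0.053, 0.0844]
tool_rot: [-0.055, 0.701, 0.054, 0.709]
force: [-0.7, -6.0, 4.9]
finger_gap: 0.126
```

Run:
```python
from h import *
s=st(); p=tr(s['tcp_pos']); r=np.hypot(.272,.028); a0=np.arctan2(.028,.272)
for th in np.arange(0,1.0,.1):
    print(round(th,2),'tx',round(-(r*np.sin(a0+th)-.028),4),'ty',round(r*np.cos(a0+th)-.272,4))
```

```text
t 23.85 tcp tray [-0.066   0.1518] z 0.0844 jaw yaw rel tray 90.4 F [-0.7 -6.   4.9] gap 0.126 q [-0.12  0.61  1.85  0.    0.67 -1.84]
0.0 tx 0.0 ty -0.0
0.1 tx -0.027 ty -0.0042
0.2 tx -0.0535 ty -0.011
0.3 tx -0.0791 ty -0.0204
0.4 tx -0.1037 ty -0.0324
0.5 tx -0.127 ty -0.0467
0.6 tx -0.1487 ty -0.0633
0.7 tx -0.1686 ty -0.082
0.8 tx -0.1866 ty -0.1026
0.9 tx -0.2025 ty -0.1249
```

Emit:
play_rows(series=[[-0.013,-0.002,0,0],[-0.027,-0.0042,0,0],[-0.04,-0.0073,0,0],[-0.0535,-0.011,0,0],[-0.066,-0.0154,0,0],[-0.079,-0.0204,0,0],[-0.0915,-0.026,0,0],[-0.1037,-0.0324,0,0]])

```text
t: 24.65
tcp_pos: [0.5116, 0.0218, 0.1886]
tool_rot: [-0.053, 0.701, 0.054, 0.71]
force: [2.6, 1.0, -2.4]
finger_gap: 0.127
```

Run:
```python
from h import *
s=st(); p=tr(s['tcp_pos']); r=np.hypot(.272,.028); a0=np.arctan2(.028,.272)
th=np.arctan2(s['tcp_pos'][2]-.0844+.028,p[1]-.1518+.272)-a0; print('theta',th,'rad err',np.hypot(s['tcp_pos'][2]-.0844+.028,p[1]-.1518+.272)-r)
for t in [.45,.5,.55,.6,.65,.7,.75,.8,.85,.9,.95]:
    print(t,'tx',round(-(r*np.sin(a0+t)-r*np.sin(a0+th)),4),'ty',round(r*np.cos(a0+t)-r*np.cos(a0+th),4))
```

```text
t 24.65 tcp tray [-0.0661  0.1203] z 0.1886 jaw yaw rel tray 90.34 F [ 2.6  1.  -2.4] gap 0.127 q [-0.18  0.43  1.77  0.    0.93 -1.9 ]
theta 0.39985689801722923 rad err 0.000991738594589675
0.45 tx -0.0118 ty -0.0069
0.5 tx -0.0233 ty -0.0144
0.55 tx -0.0344 ty -0.0224
0.6 tx -0.045 ty -0.031
0.65 tx -0.0552 ty -0.0401
0.7 tx -0.065 ty -0.0496
0.75 tx -0.0742 ty -0.0597
0.8 tx -0.083 ty -0.0702
0.85 tx -0.0912 ty -0.0812
0.9 tx -0.0988 ty -0.0925
0.95 tx -0.1059 ty -0.1042
```

Emit:
play_rows(series=[[-0.006,-0.0034,0,0],[-0.0118,-0.0069,0,0],[-0.0176,-0.0106,0,0],[-0.0233,-0.0144,0,0],[-0.0289,-0.0184,0,0],[-0.0344,-0.0224,0,0],[-0.0397,-0.0266,0,0],[-0.045,-0.031,0,0],[-0.0501,-0.0355,0,0],[-0.0552,-0.0401,0,0],[-0.0602,-0.0448,0,0],[-0.065,-0.0496,0,0],[-0.065,-0.0496,0,0],[-0.065,-0.0496,0,0]])

```text
t: 26.05
tcp_pos: [0.5188, -0.0262, 0.2549]
tool_rot: [-0.052, 0.7, 0.054, 0.71]
force: [1.6, 5.9, 2.7]
finger_gap: 0.119
```

Run:
```python
from h import *
s=st(); p=tr(s['tcp_pos']); r=np.hypot(.272,.028); a0=np.arctan2(.028,.272)
th=np.arctan2(s['tcp_pos'][2]-.0844+.028,p[1]-.1518+.272)-a0; print('theta',th,'rad err',np.hypot(s['tcp_pos'][2]-.0844+.028,p[1]-.1518+.272)-r)
for t in [.75,.8,.85,.9,.95]:
    print(t,'tx',round(-(r*np.sin(a0+t)-r*np.sin(a0+th)),4),'ty',round(r*np.cos(a0+t)-r*np.cos(a0+th),4))
s=snap('side','s20'); s2=snap('scene','c20'); cv2.imwrite('pics/s20z.png',np.hstack([cv2.resize(s['image'][150:310,190:330],None,fx=2.8,fy=2.8),cv2.resize(s2['image'][160:320,190:310],None,fx=2.8,fy=2.8)]))
```

```text
t 26.05 tcp tray [-0.066   0.0717] z 0.2549 jaw yaw rel tray 90.3 F [1.6 5.9 2.7] gap 0.119 q [-0.27  0.35  1.68  0.01  1.1  -2.  ]
theta 0.6995852449081615 rad err 0.0026520073222195406
0.75 tx -0.0093 ty -0.0101
0.8 tx -0.0181 ty -0.0207
0.85 tx -0.0263 ty -0.0316
0.9 tx -0.0339 ty -0.0429
0.95 tx -0.041 ty -0.0546
```

View pics/s20z.png

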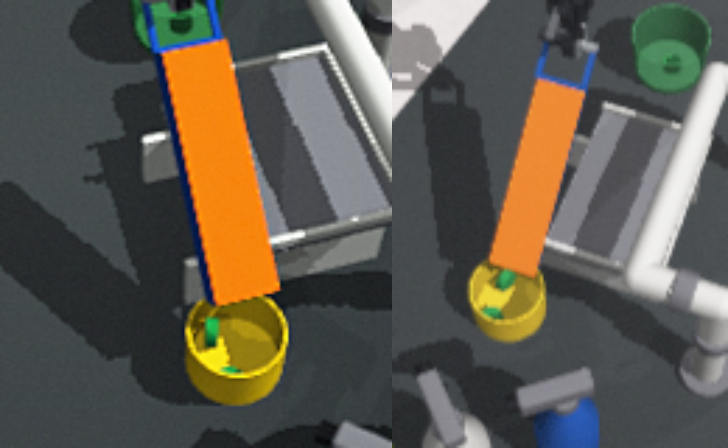

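Emit:
play_rows(series=[[-0.004,-0.007,0,0],[-0.0083,-0.0118,0,0],[-0.013,-0.017,0,0],[-0.0171,-0.0224,0,0],[-0.0212,-0.0278,0,0],[-0.0253,-0.0333,0,0],[-0.0292,-0.0389,0,0],[-0.0329,-0.0446,0,0],[-0.0329,-0.0446,0,0],[-0.0329,-0.0446,0,0],[-0.0329,-0.0446,0,0],[-0.0329,-0.0446,0,0]])

```text
t: 27.35
tcp_pos: [0.5251, -0.0685, 0.29]
tool_rot: [-0.051, 0.699, 0.056, 0.711]
force: [-0.5, 7.9, 10.5]
finger_gap: 0.12
```

Run:
```python
from h import *
s=st(); p=tr(s['tcp_pos']); r=np.hypot(.272,.028); a0=np.arctan2(.028,.272)
th=np.arctan2(s['tcp_pos'][2]-.0844+.028,p[1]-.1518+.272)-a0; print('theta',th,'rad err',np.hypot(s['tcp_pos'][2]-.0844+.028,p[1]-.1518+.272)-r)
for t in np.arange(.85,-.01,-.05):
    print(round(t,2),'tx',round(-(r*np.sin(a0+t)-r*np.sin(a0+th)),4),'ty',round(r*np.cos(a0+t)-r*np.cos(a0+th),4))
s=snap('side','s21'); s2=snap('scene','c21'); cv2.imwrite('pics/s21z.png',np.hstack([cv2.resize(s['image'][210:310,230:330],None,fx=4,fy=4,interpolation=2),cv2.resize(s2['image'][230:330,190:290],None,fx=4,fy=4,interpolation=2)]))
```

```text
t 27.35 tcp tray [-0.0659  0.029 ] z 0.29 jaw yaw rel tray 90.32 F [-0.5  7.9 10.5] gap 0.12 q [-0.35  0.32  1.61  0.01  1.2  -2.08]
theta 0.8997678604728937 rad err 0.0037120119480615887
0.85 tx 0.0076 ty 0.0113
0.8 tx 0.0158 ty 0.0222
0.75 tx 0.0245 ty 0.0327
0.7 tx 0.0338 ty 0.0428
0.65 tx 0.0435 ty 0.0524
0.6 tx 0.0537 ty 0.0615
0.55 tx 0.0644 ty 0.0701
0.5 tx 0.0755 ty 0.0781
0.45 tx 0.0869 ty 0.0855
0.4 tx 0.0987 ty 0.0924
0.35 tx 0.1109 ty 0.0987
0.3 tx 0.1233 ty 0.1044
0.25 tx 0.136 ty 0.1094
0.2 tx 0.149 ty 0.1138
0.15 tx 0.1621 ty 0.1176
0.1 tx 0.1754 ty 0.1206
0.05 tx 0.1889 ty 0.1231
-0.0 tx 0.2024 ty 0.1248
```

View pics/s21z.png

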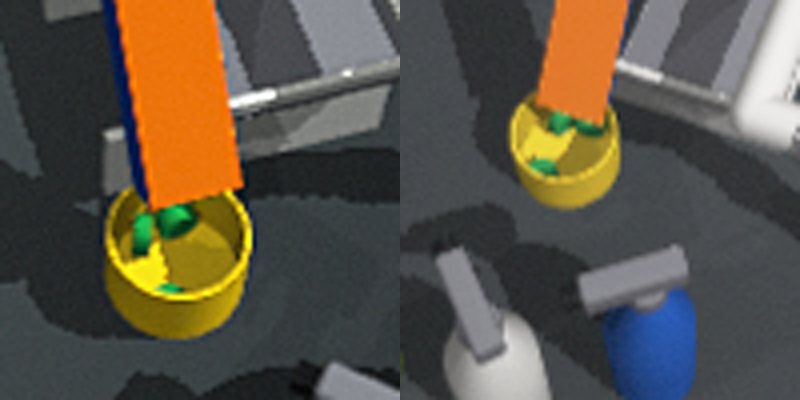

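Emit:
play_rows(series=[[0.003,0.007,0,0],[0.007,0.0125,0,0],[0.0152,0.0232,0,0],[0.024,0.0337,0,0],[0.0333,0.0436,0,0],[0.043,0.053,0,0],[0.0532,0.0621,0,0],[0.064,0.0706,0,0],[0.0751,0.0785,0,0],[0.0866,0.0858,0,0],[0.0985,0.0926,0,0],[0.0985,0.0926,0,0]])

```text
t: 28.65
tcp_pos: [0.5114, 0.0239, 0.1899]
tool_rot: [-0.053, 0.7, 0.056, 0.71]
force: [0.8, -6.2, -4.4]
finger_gap: 0.124
```

Run:
```python
from h import *
s=st(); p=tr(s['tcp_pos']); r=np.hypot(.272,.028); a0=np.arctan2(.028,.272)
th=np.arctan2(s['tcp_pos'][2]-.0844+.028,p[1]-.1518+.272)-a0; print('theta',th,'rad err',np.hypot(s['tcp_pos'][2]-.0844+.028,p[1]-.1518+.272)-r)
for t in np.arange(.35,-.01,-.05):
    print(round(t,2),'tx',round(-(r*np.sin(a0+t)-r*np.sin(a0+th)),4),'ty',round(r*np.cos(a0+t)-r*np.cos(a0+th),4))
```

```text
t 28.65 tcp tray [-0.066   0.1224] z 0.1899 jaw yaw rel tray 90.43 F [ 0.8 -6.2 -4.4] gap 0.124 q [-0.18  0.43  1.77  0.01  0.93 -1.91]
theta 0.40041452272403866 rad err 0.003462539005587739
0.35 tx 0.0122 ty 0.0063
0.3 tx 0.0247 ty 0.012
0.25 tx 0.0374 ty 0.017
0.2 tx 0.0503 ty 0.0214
0.15 tx 0.0635 ty 0.0252
0.1 tx 0.0768 ty 0.0283
0.05 tx 0.0903 ty 0.0307
0.0 tx 0.1038 ty 0.0324
```

Emit:
play_rows(series=[[0.006,0.0015,0,0],[0.0125,0.0045,0,0],[0.025,0.01,0,0],[0.0378,0.015,0,0],[0.0507,0.0192,0,0],[0.064,0.023,0,0],[0.0773,0.026,0,0],[0.0865,0.028,0,0],[0.095,0.029,0,0],[0.1,0.0295,0,0],[0.103,0.0298,0,0],[0.1045,0.03,0,0],[0.1045,0.03,0,0]])

```text
t: 29.95
tcp_pos: [0.5078, 0.0532, 0.0908]
tool_rot: [-0.054, 0.7, 0.056, 0.71]
force: [-9.7, -6.4, 44.0]
finger_gap: 0.124
```

Run:
```python
from h import *
st()
```

```text
t 29.95 tcp tray [-0.0653  0.1519] z 0.0908 jaw yaw rel tray 90.55 F [-9.7 -6.4 44. ] gap 0.124 q [-0.12  0.6   1.85  0.01  0.68 -1.85]
```

Emit:
play_rows(series=[[-0.003,0,0,0],[-0.003,0,0,0]])

```text
t: 30.15
tcp_pos: [0.5077, 0.0527, 0.0952]
tool_rot: [-0.055, 0.699, 0.055, 0.711]
force: [0.8, -4.7, -1.8]
finger_gap: 0.122
```

Run:
```python
from h import *
st(); s=snap('side','s22'); cv2.imwrite('pics/s22z.png',cv2.resize(s['image'][120:310,190:380],None,fx=3,fy=3,interpolation=2))
```

```text
t 30.15 tcp tray [-0.0654  0.1515] z 0.0952 jaw yaw rel tray 90.56 F [ 0.8 -4.7 -1.8] gap 0.122 q [-0.12  0.59  1.85  0.01  0.69 -1.85]
```

View pics/s22z.png

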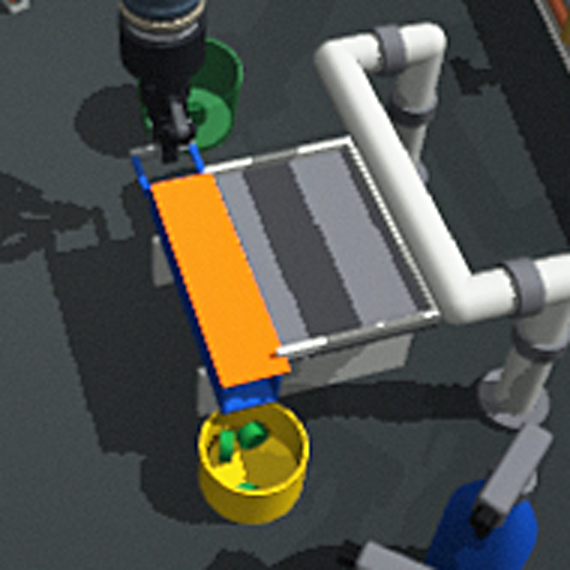

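Emit:
play_rows(series=[[0.001,0,0,0],[0.002,0,0,0],[0.002,0,0,0]])

```text
t: 30.5
tcp_pos: [0.5077, 0.053, 0.092]
tool_rot: [-0.054, 0.7, 0.055, 0.71]
force: [0.1, -1.9, -1.9]
finger_gap: 0.119
```

Run:
```python
from h import *
st()
```

```text
t 30.5 tcp tray [-0.0654  0.1517] z 0.092 jaw yaw rel tray 90.55 F [ 0.1 -1.9 -1.9] gap 0.119 q [-0.12  0.59  1.85  0.01  0.69 -1.85]
```

Emit:
play_rows(series=[[0.0008,0,0,0],[0.0012,0,0,0],[0.0012,0,0,0]])

```text
t: 30.8
tcp_pos: [0.5077, 0.0531, 0.0914]
tool_rot: [-0.055, 0.7, 0.056, 0.71]
force: [-1.9, -3.3, 7.2]
finger_gap: 0.121
```

Run:
```python
from h import *
st()
```

```text
t 30.8 tcp tray [-0.0654  0.1518] z 0.0914 jaw yaw rel tray 90.56 F [-1.9 -3.3  7.2] gap 0.121 q [-0.12  0.59  1.85  0.01  0.68 -1.85]
```

On the stop. Open (backs still clear of the end wall) and withdraw upward.

Emit:
play_rows(series=[[0,0,0,0],[0,0,0,0],[0,0,0,0],[0,0,0,0],[-0.02,0,0,0],[-0.05,0,0,0],[-0.09,0,0,0],[-0.13,0,-0.01,0],[-0.17,0,-0.04,0],[-0.18,0,-0.07,0],[-0.18,0,-0.07,0]], claw=38)

```text
t: 31.9
tcp_pos: [0.4327, 0.0421, 0.2718]
tool_rot: [-0.055, 0.7, 0.055, 0.71]
force: [0.6, -0.0, -0.1]
finger_gap: 0.38
```

Run:
```python
from h import *
st(); w_=snap('wrist','w23'); C=wcloud(w_); H,S,V=hsv(w_); tx=(C[...,:2]-O)@ex; ty=(C[...,:2]-O)@ey; z=C[...,2]
m=(S<60)&(V>120)&(z>.09)&(z<.125)&(ty>.12)&(ty<.2)&(tx<-.03)&(tx>-.11); print('bar',m.sum(),[np.percentile(a[m],[2,50,98]).round(4).tolist() for a in (tx,ty,z)])
m=(H>5)&(H<20)&(S>170)&(z>.06)&(z<.2)&(tx<0)&(ty<.15)
for nm,q in (('tx',tx),('ty',ty)):
  lo,hi=np.percentile(q[m],[5,95])
  for e,k in (('lo',m&(q<lo+.01)),('hi',m&(q>hi-.01))): print('lid',nm,e,np.median(z[k]).round(4))
s=snap('side','s23'); s2=snap('scene','c23'); cv2.imwrite('pics/s23z.png',np.hstack([cv2.resize(s['image'][130:310,190:360],None,fx=2.3,fy=2.3,interpolation=2),cv2.resize(s2['image'][150:330,190:350],None,fx=2.3,fy=2.3,interpolation=2)]))
for n,n0 in(('side23','side0'),):
  a=load('side0');H,S,V=hsv(a);
for A,B in ((load('side0'),s),(load('scene0'),s2)):
  r=[]
  for q in (A,B):
    H,S,V=hsv(q); C=cloud(q)
    for m in ((H>20)&(H<33)&(S>150)&(V>80)&(C[...,2]>.045)&(C[...,1]<-.15)&(C[...,2]<.07),(H>45)&(H<85)&(S>90)&(C[...,2]>.066)&(C[...,2]<.085)&(C[...,1]>.08)):
      P=C[m][:,:2]; X=np.linalg.lstsq(np.c_[2*P,np.ones(len(P))],(P**2).sum(1),rcond=None)[0]; r.append(X[:2].round(4))
  print('cup,tub before',r[0],r[1],'after',r[2],r[3])
```

```text
t 31.9 tcp tray [-0.1412  0.1519] z 0.2718 jaw yaw rel tray 90.56 F [ 0.6 -0.  -0.1] gap 0.38 q [-0.16  0.21  1.84  0.01  1.08 -1.89]
bar 444 [[-0.0987, -0.0713, -0.0393], [0.1475, 0.1524, 0.1578], [0.1017, 0.1048, 0.1069]]
lid tx lo 0.1116
lid tx hi 0.1116
lid ty lo 0.1116
lid ty hi 0.1116
cup,tub before [ 0.5455 -0.2467] [0.5513 0.1827] after [ 0.5455 -0.2468] [0.5514 0.1825]
cup,tub before [ 0.5446 -0.2412] [0.5505 0.1878] after [ 0.5447 -0.2416] [0.5505 0.1877]
```

View pics/s23z.png

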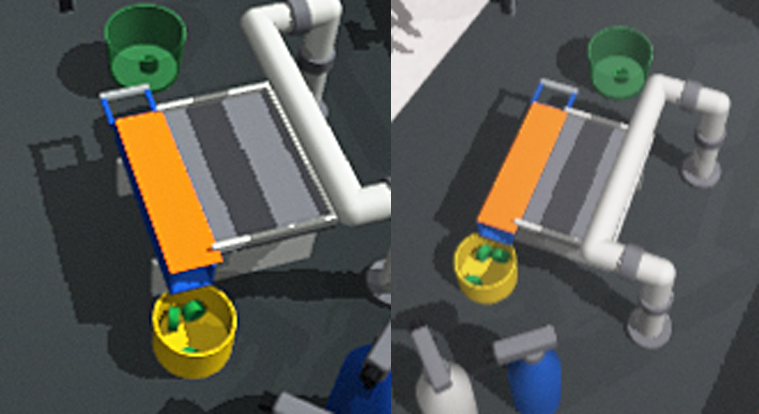

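View pics/w23.png

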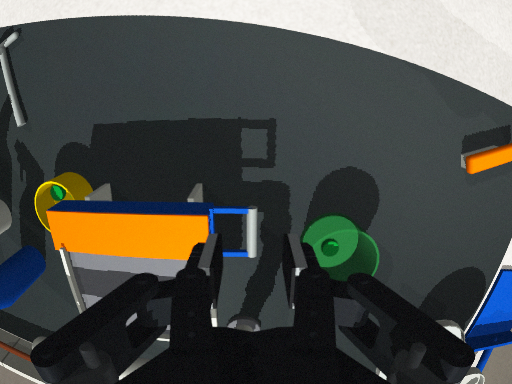

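```bash
python3 -c "
from station import manip
print(manip.sign_off())"
```

```text
the job is handed in; nothing more can be done
None
```

The job is done and handed in at 31.9 s of the 72 s allowed. Three tablets are in the yellow cup and the spare is in the green tub.

I could not sweep from behind under the pipe, because the moves cannot lean the gripper. Instead I pinched each tablet lightly from the sides and slid it along the platform into the trough without lifting it. I then pressed the lid shut, put the spare in the tub, tipped the trough by its bar to about 0.9 rad and lowered it back.

**Last checks**
- **Tablets:** both fixed cameras show three in the cup and one in the tub.
- **Lid and trough:** the lid lies flat at z 111.6 mm at all four edges. The bar is back at its starting height, so the trough is level.
- **Cup and tub:** both are within 0.5 mm of where they started. In the last pictures the other items I could see looked untouched, but I did not measure them.
- **Pipe:** the force readings showed no contact with it.
- **Gripper:** it is clear of everything.

**What went wrong:** the bar slipped about 6 mm in the fingers during the lift. On the way down the fingers pushed the bar onto the stop with 44 N upward at the wrist before I backed off. That is far below the 120 N wrist limit. It is above the 40 N limit for the arm or gripper body, but only the fingers were holding the bar and I saw no sign that the body touched anything. I then lowered it again gently, with about 7 N at contact.

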